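# Lock the drawer front with the slotted cam

### The job

Take the flat driver from the tool stand, seat its blade in the slotted cam on the drawer side, and turn the cam clockwise until it comes to its stop and the drawer front is drawn tight against the side. Press and turn gently, without bearing hard on the cam. Put the driver back upright in a hole of the stand, blade down, let go, and leave the bradawl and the other things on the bench where they are.

Things in the scene. Friction and masses are not known exactly. Their poses are not given: they have to be found in the camera images.
- side_board: pale drawer side lying flat, held down on the bench; it cannot move. 130 mm along its x, 22 mm thick; in its y it runs from -200 mm to +45 mm. Origin on the bench top (underside of the board) straight below the cam's axis, z up. A steel hold-down bar lies across it at y = -175 mm, its nuts up to 46 mm above the bench
- cam_face (a point): centre of the top face of the cam: a bright steel disc 25 mm across in a grey collar in the board, face 23.5 mm above the bench, 1.5 mm proud of the board. This point does not turn with the cam. The cam turns clockwise (seen from above) against a drag of about 0.08 N m, stays where left, does not rise or sink, and ends at a rigid stop, where more than 0.2 N m is forcing it. Several strokes are fine
- slot_floor (a point): centre of the floor of the cam's slot, 7 mm below the face. The dark slot is 17.8 mm long, 4 mm wide (edges eased by 0.8 mm), closed at both ends. Its direction is NOT reported: at the start it is the board's x axis turned clockwise from above by 0 to 1.0 rad; look or feel for it. At the stop it is turned 1.9 rad clockwise from the board's x, so 0.9 to 1.9 rad are to be turned
- front (a joint): gap in m between the drawer front and the end of the drawer side: 0 is drawn tight, about 0.003 to 0.006 at the start. The front is a dark teal panel standing at the +y end of the board, 170 mm wide, 18 mm thick, 70 mm high, with a brass knob on its far face; turning the cam clockwise draws it in, pushing on it does not help
- driver: flat screwdriver, 90 g, 110 mm long, standing blade down in one of the two holes of the stand. Origin at the middle of the blade's end, z up along the shaft to the handle. Blade 13 mm wide along its x, 2.4 mm thick along its y with a rounded end, 14 mm high; then a round shaft of 8 mm; from z = 50 mm to z = 110 mm an orange handle of square section 24 x 24 mm, flats facing its x and y
- bradawl: bradawl in the other hole of the stand, not needed: round dark wooden handle 25 mm across with a brass collar, 100 mm long overall; origin at its point, z up
- stand: plywood tool stand fixed to the bench, 60 x 170 x 58 mm high, origin in the centre of its underside, two square holes 90 mm apart along its y
- hole_a (a point): centre of the mouth of the stand's hole at y = +45 mm, on its top, 58 mm above the bench. Hole 18 x 18 mm, 54 mm deep; a tool stands with the lower end of its handle resting on the stand's top, so the driver's blade end is then 50 mm below this point
- hole_b (a point): the same for the other hole, at y = -45 mm
- jar_teal: teal paint jar, 62 mm across, 85 mm high, origin under its base
- jar_cream: cream paint jar, 62 mm across, 85 mm high, origin under its base
- tin_lid: dark steel tin lid, 80 mm across, 8 mm thick, lying flat, origin under its middle
- sanding_block: cork sanding block 100 x 60 x 30 mm, origin under its middle
Not all that is in view belongs to the job. Leave any pink look-alike of the driver alone.

How it is judged (in metres and radians):
On the way, in this order (a step that is already met when the one before it is completed fails the run):
1. the driver's blade is seated in the cam's slot (blade end at least 4 mm below the cam's face, within 4 mm of its axis) (z of driver in the frame of cam_face below -0.004 m and horizontal distance between driver and cam_face below 0.004 m), for 0.2 s.
2. the cam is at its stop and the front drawn tight (gap under 0.4 mm), with the blade still in the slot (value of joint front below 0.0004 m and z of driver in the frame of cam_face below -0.003 m and horizontal distance between driver and cam_face below 0.004 m), for 0.1 s.
At the end, for the whole second after the job is handed in: The drawer front is drawn tight (gap under 0.5 mm), and the driver stands released and still, blade down and upright (within 0.1 rad), in a hole of the stand with its handle resting on the top (blade end at most 12 mm above the bench, within 9 mm of the hole's axis) (value of joint front below 0.0005 m and (horizontal distance between driver and hole_a below 0.009 m or horizontal distance between driver and hole_b below 0.009 m) and z of driver in the frame of stand below 0.012 m and angle between driver's own z axis and vertical below 0.1 rad and linear speed of driver below 0.02 m/s); the robot touches nothing.
It fails at once if the driver bears on the cam or the board, pressing and turning together, with more than 75 N (some 20 to 30 N is enough to turn it) (contact force between driver and side_board above 75 N).
It fails at once if the gripper or arm pushes on the drawer side, its cam or its front with more than 5 N (contact force between any of the fingers, the arm and side_board above 5 N).
It fails at once if the bradawl is moved by more than 20 mm (distance of bradawl from where it was at the start of the episode above 0.02 m).
It fails at once if a jar, the tin lid or the sanding block is moved by more than 20 mm (distance of any of jar_teal, jar_cream, tin_lid, sanding_block from where it was at the start of the episode above 0.02 m).
It also fails if it takes over 72 s, if anything falls off the work surface, if the arm or the gripper's body presses on something with over 40 N, if the wrist force passes 120 N, or if a joint passes its speed limit or range.

### The arm

A 6-joint arm with a two-finger parallel gripper is mounted at the origin on the work surface. World frame = base frame: x ahead of the robot, y to its left, z up, the work surface at z = 0. Lengths are in mm, angles in rad, forces in N, time in s.
With the tool pointing down it reaches from about 275 to 1000 mm from the base axis. Payload 8.4 kg.
Tool frame: the origin (TCP) lies on the centre line of the jaws, within the pads' length; the fingertips stand r.tip_reach ahead of it and the grasp point (between the pads) lies 3 mm ahead of it (r.tip_reach is the distance from the TCP to the fingertips, in mm); z points along the fingers, y is the direction in which the jaws open and shut (so a half turn about z gives the same grasp; the last joint's range is limited). The gripper opens to 85 mm and grips with 20 to 120 N. Pads are 22 mm wide; open, the fingers measure 114 mm over their backs; the gripper's body (76 mm by 85 mm) begins 54 mm behind the grasp point. The pads swing forward as they close: fully open they stand 13 mm farther back than shut.
Start: joints at [-1.165, 0.353, 1.633, -0, 1.155, -0.002], TCP at [247.868, -573.75, 253.281] pointing down, gripper open.
Joint ranges: [-2.63, 2.63], [-0.92, 2.1], [0.06, 2.66], [-1.3, 4.44], [0, 2.69], [-3.02, 3.02]. Speed limits (rad/s): [2.22, 2.22, 2.79, 3.14, 3.14, 3.14].

### API

Orientations are given as [roll, pitch, yaw] about the fixed x, y, z axes, in that order (R = Rz(yaw) Ry(pitch) Rx(roll)).
In Python, from rig import sense, optics, r, nets gives the robot as it stands. The module is installed in compiled form; this text tells all that it offers.
- The arm moves only by the tool carry_out, never from a script. Its argument "increments" is a list that holds one entry, the list of rows, each a list of 6 numbers: the shift along the tool's x, y, z normalised to -1 to 1, where 1 is 40 cm, then the turn, a rotation vector about the tool's x, y, z normalised to -1 to 1, where 1 is 60 degrees. A call has 1 to 5 rows; each row is the pose to reach, as a shift and turn from the pose commanded when the call began, along the tool's axes at that moment; what a row does not reach only later rows make up. A row lasts 1/12 s, in which the tool goes at most 41.7 mm and 7.16 degrees, less where a joint would pass 70% of its speed; a pose out of reach is approached as far as the arm can. A call with a number of a shift or a turn outside -1 to 1 is refused whole. A call with a gripper value outside its range is refused whole. "hand" is the closure, from 0 (fully open) to 1 (shut), set as the call begins (left out, the last holds). The fingers move at their own pace and stop on an object; "squeeze" is the grip in N (left out, the last holds). Time passes only in rows, so rows that repeat a pose let the fingers close. It gives the time, the measured TCP pose, the force and the opening at its end, in the units of the state.
- sense(): the state, without advancing time (a new reading comes with each control period).
- optics.grab_frame(name): name is "side" or "top" or "wrist"; returns a dict with "img" (400x640x3 uint8, red, green, blue), "range_z" (400x640 float32, mm along the optical axis (not along the pixel's ray), 0 where there is no reading), "fov_y" (degrees; the focal length in pixels is half the picture's height over the tangent of half this angle, whatever the lens; pixels are square), "cx", "cy" (the principal point, pixels), "R" (3x3) and "t" (3): a world point X has camera coordinates R X + t. Camera axes: x right, y down, z forward; pixel columns grow to the right and rows downward; lengths in mm; the calibration is good to about 2 mm. The wrist camera is an equidistant fisheye: a pixel r from the principal point sees the ray r / f radians off the axis. A picture is of the moment at which its call begins.
- r.sign_off(): hands the job in, once; it reports no verdict.
Trained networks look in the newest picture that a camera, given by its name, has taken for a name from the list of things; names that differ only in an ending like _2 or _b are one class to them, and where a whole thing is asked for, a point or a joint stands for the part that bears it (a point fixed in the world has none). Each returns a list of dicts, best first, with "confidence" (0 to 1); they miss things now and then, are a little off and sometimes report something else, mostly with a low value. They report only what shows in the picture. A call takes as long as a camera call. They do not tell look-alikes from the thing itself.
- nets.trace(target, camera): "mask" (400x640 bool, what is visible of it).
- nets.tip_of(target, camera): "point" ([x, y, z] in mm, in world coordinates, good to about 4 mm: a listed point, or the origin of a listed thing).
The state is a dict: "clock": time; "qpos": joint angles; "qvel": joint speeds; "joint_efforts": joint torques, N m; "eef_pos": TCP position; "tcp_rot": TCP orientation; "contact_force": force on the tool from outside, world axes, zero at the start; "wrist_torque": the same for the moment, N m; "opening": opening from 0.0 (shut) to 1.0 (fully open).
Only numpy, scipy, OpenCV 4.12 (cv2) and the standard library are available. Lean on these libraries where they do the work, as an engineer would, in place of code of your own. Each camera call takes 0.05 s, during which the arm holds its last target.

## Working session

There is one attempt and no reset: what is moved stays moved. The work goes in short steps, Python scripts to look and compute and a tool call to move; the robot and the scene stay as the last step left them, time stands still between calls to the robot, and variables do not carry over. Pictures are saved under pics/ and viewed, and the job is handed in when it is done.

Besides the shell and the picture viewer there is one more tool, called as name(argument=value, ...), one argument or row to a line, values as JSON. carry_out: Moves the arm, as the interface text tells. Its arguments: {"type":"object","properties":{"increments":{"type":"array","items":{"type":"array","items":{"type":"array","items":{"type":"number","minimum":-1,"maximum":1}}}},"hand":{"type":"number"},"squeeze":{"type":"number"}},"required":["increments"]}

```bash
mkdir -p pics; python3 - <<'E'
from rig import sense, optics, r, nets
import cv2,numpy as np
s=sense(); print(s, r.tip_reach)
for n in ["side","top","wrist"]:
    f=optics.grab_frame(n); cv2.imwrite(f"pics/{n}0.png",f["img"][:,:,::-1]); print(n,f["fov_y"],f["cx"],f["cy"],f["R"].tolist(),f["t"].tolist())
for n in ["driver","bradawl","stand","hole_a","hole_b","cam_face","slot_floor","side_board","jar_teal","jar_cream","tin_lid","sanding_block"]:
    for c in ["side","top"]:
        print(n,c,[(np.round(d["point"]).tolist(),round(d["confidence"],2)) for d in nets.tip_of(n,c)][:3])
print(sense()["clock"])
E
```

```text
{'clock': 0.0, 'qpos': array([-1.16540922e+00,  3.53668401e-01,  1.63411305e+00,  2.24139085e-05,
        1.15520845e+00, -2.43369718e-03]), 'qvel': array([-3.87587304e-04, -2.11984235e-05,  3.09893739e-04, -1.09698210e-03,
        2.32977287e-04,  1.33923343e-03]), 'joint_efforts': array([ 3.63979954e-03, -6.05250120e+01, -3.42062974e+01,  2.86829491e-04,
        9.28203663e-03, -3.58922534e-06]), 'eef_pos': array([ 247.69547014, -573.34617915,  252.55803359]), 'tcp_rot': array([-3.14019545e+00, -2.38937812e-05,  4.07811726e-01]), 'contact_force': array([ 0.33676881, -0.31553241, -0.32716621]), 'wrist_torque': array([-0.03676662,  0.04082113, -0.01629721]), 'opening': 1.0037594374065164} 22.0
side 55.38035251989326 312.8754001498027 199.22183504232865 [[-0.8642860942665154, -0.5029968271184342, 0.0019336924057655608], [-0.27090223861211055, 0.4622381056640835, -0.8443624285737888], [0.4238177961960533, -0.7302945471389385, -0.5357689334467362]] [455.33787120271853, 214.8431779288841, 773.1879279066718]
top 56.23539361649704 313.74172685834 197.6044431056387 [[-0.015045728853421703, 
[... 1225 characters left out ...]
0.66)]
cam_face top [([519.0, -159.0, 24.0], 0.66), ([495.0, 206.0, 8.0], 0.53), ([341.0, -450.0, -0.0], 0.47)]
slot_floor side [([316.0, 308.0, -3.0], 0.37)]
slot_floor top [([522.0, -161.0, 16.0], 0.69)]
side_board side [([524.0, -164.0, 1.0], 0.65)]
side_board top [([521.0, -158.0, -0.0], 0.93), ([520.0, 294.0, 10.0], 0.35), ([508.0, 248.0, -1.0], 0.17)]
jar_teal side [([790.0, 109.0, 0.0], 0.95)]
jar_teal top [([785.0, 112.0, -1.0], 0.79)]
jar_cream side [([783.0, -20.0, -2.0], 0.79)]
jar_cream top [([787.0, -26.0, 0.0], 0.78)]
tin_lid side [([315.0, 310.0, -2.0], 0.97)]
tin_lid top [([316.0, 310.0, -1.0], 0.97)]
sanding_block side [([342.0, -447.0, 1.0], 0.66)]
sanding_block top []
1.35
```

View pics/side0.png

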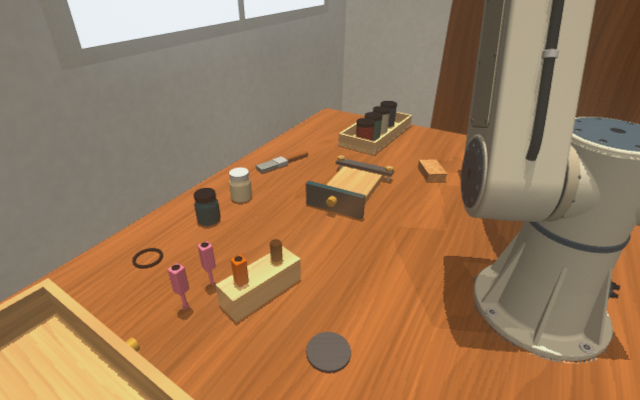

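View pics/top0.png

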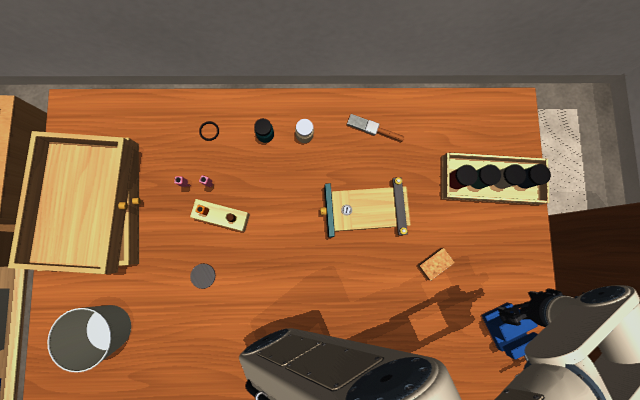

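View pics/wrist0.png

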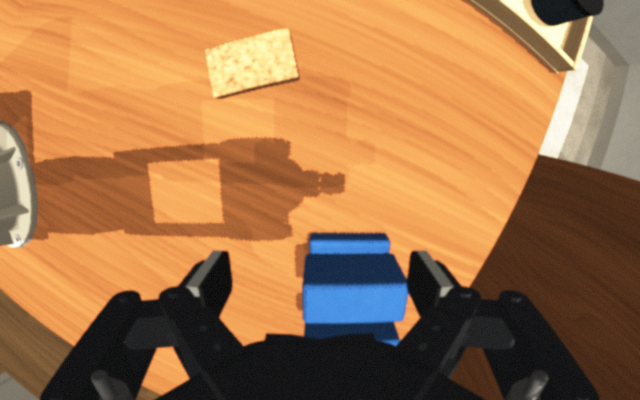

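```bash
cat > h.py <<'E'
from rig import sense, optics, r, nets
import cv2,numpy as np
from scipy.spatial.transform import Rotation as Ro
def cur():
    s=sense(); return np.array(s["eef_pos"]),Ro.from_euler("xyz",s["tcp_rot"]),s
def plan(p,yaw,roll=np.pi,pitch=0):
    p0,R0,s=cur(); R1=Ro.from_euler("xyz",[roll,pitch,yaw])
    d=R0.inv().apply(np.array(p)-p0)/400; rv=(R0.inv()*R1).as_rotvec()/(np.pi/3)
    print("inc",np.round(d,4).tolist(),np.round(rv,4).tolist(),"rows",max(np.linalg.norm(d)*400/41.7,np.linalg.norm(rv)*60/7.16))
def fpx(f): return f["img"].shape[0]/2/np.tan(np.radians(f["fov_y"])/2)
def ray(f,u,v,fish):
    F=fpx(f); x=(u-f["cx"])/F; y=(v-f["cy"])/F
    if fish:
        th=np.hypot(x,y); k=np.sin(th)/th if th>1e-9 else 1
        d=np.array([x*k,y*k,np.cos(th)])
    else: d=np.array([x,y,1.])
    R=np.array(f["R"]); t=np.array(f["t"])
    return -R.T@t, R.T@d
def atz(f,u,v,z,fish):
    c,d=ray(f,u,v,fish); return c+d*(z-c[2])/d[2]
def proj(f,X,fish):
    c=np.array(f["R"])@np.array(X)+np.array(f["t"]); F=fpx(f)
    if not fish: return c[:2]/c[2]*F+[f["cx"],f["cy"]]
    rr=np.hypot(c[0],c[1]); th=np.arctan2(rr,c[2]); return c[:2]/rr*th*F+[f["cx"],f["cy"]]
E
python3 - <<'E'
from h import *
f=optics.grab_frame("wrist"); c,d=ray(f,f["cx"],f["cy"],True); p,R,s=cur()
print("cam in tool",R.inv().apply(c-p),"axis in tool",R.inv().apply(d))
f=optics.grab_frame("top")
for X in [(520,-159,23.5)]:print(proj(f,X,False))
i=f["img"][150:260,310:420]; cv2.imwrite("pics/tc.png",cv2.resize(i,None,fx=5,fy=5,interpolation=cv2.INTER_CUBIC)[:,:,::-1])
i=f["img"][160:250,160:260]; cv2.imwrite("pics/ts.png",cv2.resize(i,None,fx=6,fy=6,interpolation=cv2.INTER_CUBIC)[:,:,::-1])
E
```

```text
cam in tool [  67.5214685     0.5073765  -120.29733437] axis in tool [-2.69790974e-01  5.43606508e-04  9.62918758e-01]
[345.97691362 210.19398141]
```

View pics/tc.png

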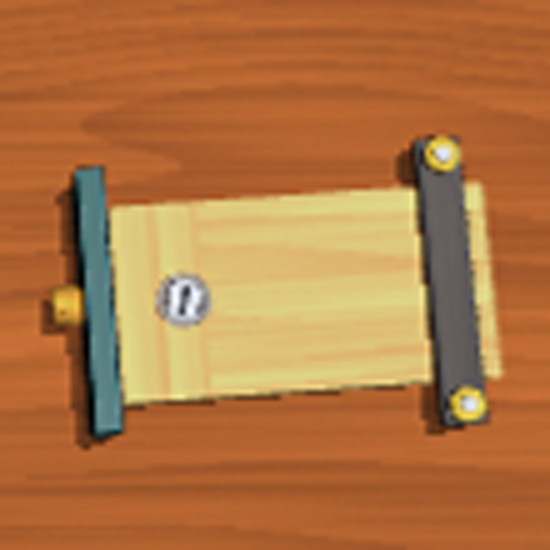

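View pics/ts.png

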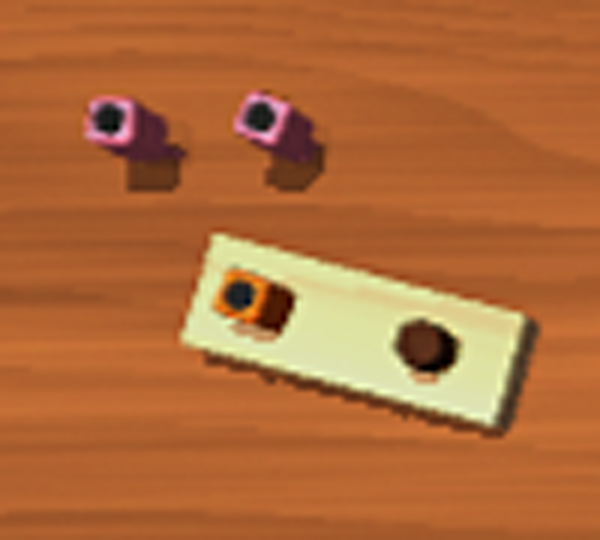

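```bash
python3 - <<'E'
from h import *
plan([515,-165,190],1.2)
E
```

```text
inc [1.0183, -0.6733, 0.1582] [0.0001, 0.0, -0.7565] rows 11.807755775215355
```

carry_out(
  increments=[
    [[0.5, -0.34, 0.04, 0, 0, -0.38], [0.5, -0.34, 0.04, 0, 0, -0.38], [0.5, -0.34, 0.04, 0, 0, -0.38], [0.5, -0.34, 0.04, 0, 0, -0.38], [0.5, -0.34, 0.04, 0, 0, -0.38]],
  ],
)

```text
clock: 1.87
eef_pos: [359.9, -396.7, 239.5]
tcp_rot: [3.141, -0.0, 0.807]
contact_force: [0.4, -0.0, -0.3]
opening: 1.005
```

```bash
python3 - <<'E'
from h import *
plan([515,-165,190],1.2)
E
```

```text
inc [0.6865, -0.1205, 0.1239] [0.0004, 0.0, -0.3751] rows 6.790506039624699
```

carry_out(
  increments=[
    [[0.63, -0.1, 0.12, 0, 0, -0.37], [0.63, -0.1, 0.12, 0, 0, -0.37], [0.63, -0.1, 0.12, 0, 0, -0.37], [0.63, -0.1, 0.12, 0, 0, -0.37], [0.63, -0.1, 0.12, 0, 0, -0.37]],
  ],
)

```text
clock: 2.28
eef_pos: [477.1, -228.4, 201.0]
tcp_rot: [3.141, 0.0, 1.195]
contact_force: [0.4, -0.8, 0.3]
opening: 0.998
```

```bash
python3 - <<'E'
from h import *
plan([515,-165,190],1.2)
E
```

```text
inc [0.1822, 0.0298, 0.0274] [0.0007, 0.0001, -0.0051] rows 1.790655870019485
```

carry_out(
  increments=[
    [[0.15, 0.03, 0.02, 0, 0, 0], [0.15, 0.03, 0.02, 0, 0, 0], [0.15, 0.03, 0.02, 0, 0, 0], [0.15, 0.03, 0.02, 0, 0, 0]],
  ],
)

```text
clock: 2.62
eef_pos: [509.9, -177.9, 192.8]
tcp_rot: [-3.141, 0.0, 1.196]
contact_force: [0.5, -0.4, -0.9]
opening: 1.0
```

```bash
python3 - <<'E'
from h import *
f=optics.grab_frame("wrist"); cv2.imwrite("pics/w1.png",f["img"][:,:,::-1]); np.savez("w1.npz",**f)
print(cur()[0],[(d["point"],d["confidence"]) for d in nets.tip_of("cam_face","wrist")],[(d["point"],d["confidence"]) for d in nets.tip_of("slot_floor","wrist")])
u,v=proj(f,(520,-159,23.5),True).astype(int); print(u,v)
i=f["img"][v-60:v+60,u-60:u+60]; cv2.imwrite("pics/w1c.png",cv2.resize(i,None,fx=5,fy=5,interpolation=cv2.INTER_CUBIC)[:,:,::-1])
E
```

```text
[ 509.40661548 -178.76063125  192.99223437] [([522.1, -159.8, 23.7], 0.64)] [([520.6, -154.6, 18.2], 0.56)]
322 167
```

View pics/w1.png

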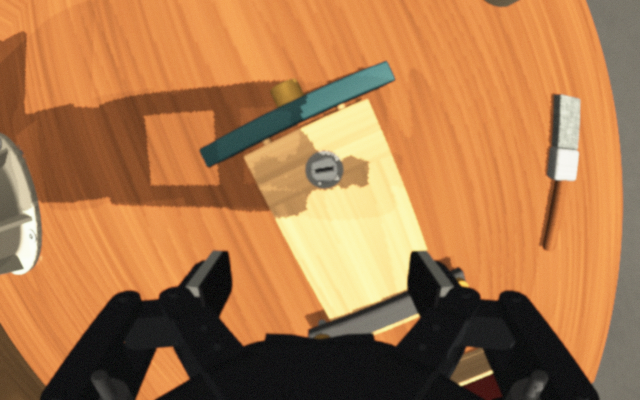

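View pics/w1c.png

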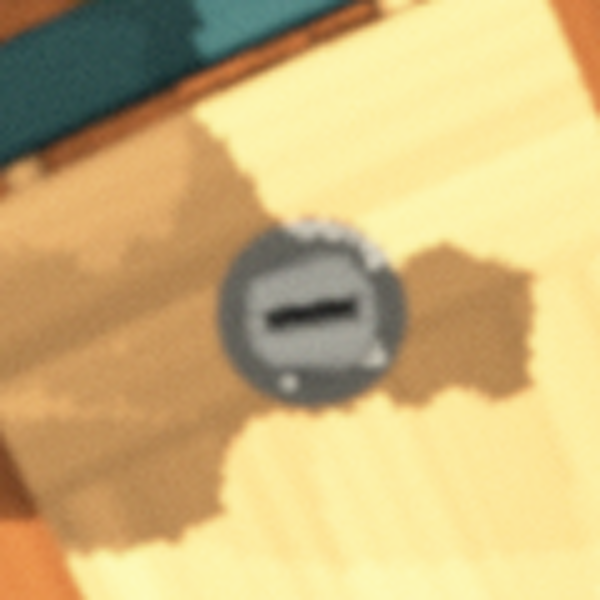

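```bash
python3 - <<'E'
from h import *
f=dict(np.load("w1.npz")); 
L=lambda a,b,z,: (atz(f,*a,z,True),atz(f,*b,z,True))
u0,v0=262,107
c=lambda x,y:(u0+x/5,v0+y/5)
a,b=L(c(268,322),c(356,308),23.5); d=b-a; print("slot",a,b,np.linalg.norm(d),np.arctan2(d[1],d[0]))
print("centre",atz(f,*c(312,313),23.5,True))
# dark mask in disc
g=f["img"].astype(int).sum(2); m=np.zeros(g.shape,bool)
yy,xx=np.mgrid[:400,:640]; m=(g<150)&(np.hypot(xx-324.4,yy-170)<13)
pts=np.array([atz(f,x,y,23.5,True)[:2] for y,x in zip(*np.where(m))]); print(len(pts),pts.mean(0)); w,V=np.linalg.eigh(np.cov(pts.T)); print(np.arctan2(V[1,1],V[0,1]),w)
for z,a,b in [(22,(246,160),(330,318)),(22,(369,101),(428,250)),(70,(203,152),(388,63)),(70,(209,165),(394,75))]:
    a,b=L(a,b,z); d=b-a; print(a,b,np.linalg.norm(d),np.arctan2(d[1],d[0]))
E
```

```text
slot [ 513.03780204 -159.88285941   23.5       ] [ 529.5280286  -163.44682635   23.5       ] 16.87096417731232 -0.21285217451291988
centre [ 521.42298581 -161.31560626   23.5       ]
23 [ 521.27969138 -160.63886616]
2.910453017201217 [ 0.18425942 16.08680137]
[ 454.8184552 -124.6551479   22.       ] [ 466.1220114  -322.47599044   22.        ] 198.14352405324692 -1.513718023078931
[ 584.00139224 -115.52910632   22.        ] [ 594.27942233 -281.84064561   22.        ] 166.62882705513388 -1.5090749613524255
[ 436.47102741 -102.40869178   70.        ] [601.42396853 -91.74132523  70.        ] 165.29750600415488 0.06457922494402243
[ 436.80096556 -114.38872597   70.        ] [ 602.43656856 -102.37443916   70.        ] 166.0707562106372 0.07240763952925221
```

```bash
python3 - <<'E'
from h import *
plan([505,265,240],1.3)
E
```

```text
inc [1.0293, -0.4201, -0.1174] [0.0001, 0.0003, -0.1028] rows 10.723067459854814
```

carry_out(
  increments=[
    [[0.48, -0.2, -0.1, 0, 0, -0.1], [0.48, -0.2, -0.1, 0, 0, -0.1], [0.48, -0.2, -0.1, 0, 0, -0.1], [0.48, -0.2, -0.1, 0, 0, -0.1], [0.48, -0.2, -0.1, 0, 0, -0.1]],
  ],
)

```text
clock: 3.18
eef_pos: [505.5, 26.0, 233.1]
tcp_rot: [3.141, -0.0, 1.295]
contact_force: [1.4, 0.4, -0.6]
opening: 1.0
```

```bash
python3 - <<'E'
from h import *
plan([505,265,240],1.3)
E
```

```text
inc [0.5746, -0.1638, -0.0173] [0.0006, -0.0001, -0.0046] rows 5.733763533960469
```

carry_out(
  increments=[
    [[0.56, -0.16, -0.02, 0, 0, 0], [0.56, -0.16, -0.02, 0, 0, 0], [0.56, -0.16, -0.02, 0, 0, 0], [0.56, -0.16, -0.02, 0, 0, 0], [0.56, -0.16, -0.02, 0, 0, 0]],
  ],
)

```text
clock: 3.6
eef_pos: [505.0, 234.6, 240.1]
tcp_rot: [3.141, -0.0, 1.296]
contact_force: [1.0, -0.3, 0.4]
opening: 1.0
```

```bash
python3 - <<'E'
from h import *
f=optics.grab_frame("wrist"); f=optics.grab_frame("wrist");f=optics.grab_frame("wrist");cv2.imwrite("pics/w2.png",f["img"][:,:,::-1]); np.savez("w2.npz",**f)
print(cur()[0],[(d["point"],d["confidence"]) for d in nets.tip_of("driver","wrist")],[(d["point"],d["confidence"]) for d in nets.tip_of("hole_a","wrist")])
u,v=proj(f,(518,293,118),True).astype(int); print(u,v)
i=f["img"][v-60:v+60,u-60:u+60]; cv2.imwrite("pics/w2c.png",cv2.resize(i,None,fx=5,fy=5,interpolation=cv2.INTER_CUBIC)[:,:,::-1])
E
```

```text
[505.09958322 235.42070439 239.82429545] [([612.1, 356.9, -4.0], 0.73), ([612.3, 291.6, 2.1], 0.62), ([519.6, 291.7, 6.7], 0.61)] [([522.5, 290.9, 58.7], 0.92), ([497.4, 207.0, 61.1], 0.69)]
316 133
```

View pics/w2.png

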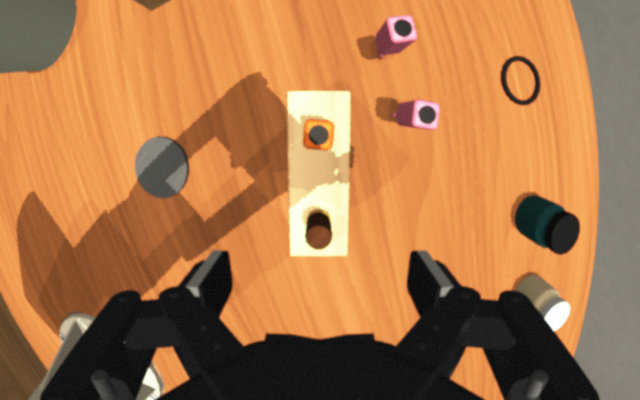

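View pics/w2c.png

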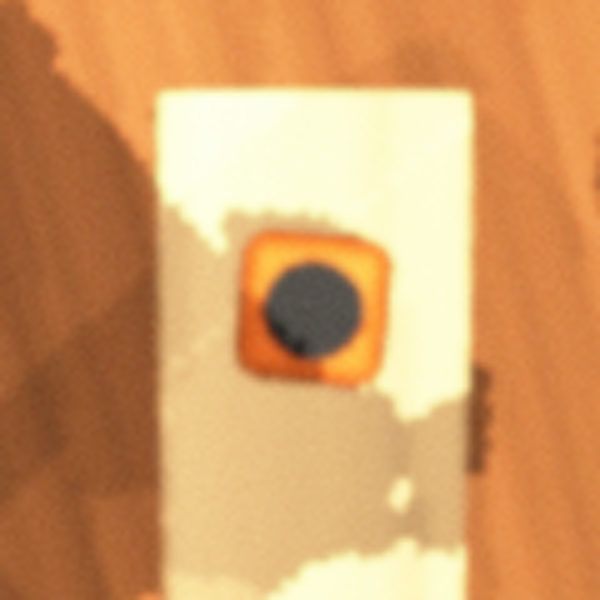

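```bash
python3 - <<'E'
from h import *
f=dict(np.load("w2.npz"))
c=lambda x,y:(256+x/5,73+y/5)
print("p",atz(f,*c(314,310),118,True))
hsv=cv2.cvtColor(f["img"],cv2.COLOR_RGB2HSV)
q=[atz(f,*c(*p),118,True)[:2] for p in [(253,232),(388,240),(381,387),(239,376)]]
q=np.array(q); print(q, q.mean(0))
for i in range(4):
    d=q[(i+1)%4]-q[i]; print(np.hypot(*d),np.arctan2(d[1],d[0])%(np.pi/2))
a,b=atz(f,288,91,58,True),atz(f,290,255,58,True);d=a-b;print("stand",np.arctan2(d[1],d[0]),np.linalg.norm(d))
a,b=atz(f,350,91,58,True),atz(f,348,255,58,True);d=a-b;print("stand",np.arctan2(d[1],d[0]),np.linalg.norm(d), (a+b)/2)
q=np.array([atz(f,*p,58,True)[:2] for p in [(288,91),(350,91),(348,255),(290,255)]]);print(q,q.mean(0))
plan([519,291.5,160],1.27)
E
```

```text
p [519.74680648 291.26561708 118.        ]
[[513.91702348 305.61406462]
 [533.74606146 298.83185687]
 [526.63800332 276.78720383]
 [505.65407953 284.41695558]] [519.98879195 291.41252023]
20.9568387228521 1.2412356009287944
23.162280065184213 1.258882412953029
22.327968321567838 1.2220575643881246
22.750685144797107 1.1991011308474526
stand 1.2924701393740072 169.99193761445412
stand 1.3085096643228211 169.99848309426025 [537.45805301 240.23849809  58.        ]
[[501.93641932 338.27794602]
 [559.49747962 322.33073121]
 [515.4186264  158.14626497]
 [455.2317064  174.82786604]] [508.02105794 248.39570206]
inc [0.1508, -0.0056, 0.1986] [-0.0, 0.0006, 0.0262] rows 2.3926855449740563
```

carry_out(
  increments=[
    [[0.152, -0.007, 0.1, 0, 0, 0.063], [0.152, -0.007, 0.2, 0, 0, 0.063], [0.152, -0.007, 0.2, 0, 0, 0.063], [0.152, -0.007, 0.2, 0, 0, 0.063], [0.152, -0.007, 0.2, 0, 0, 0.063]],
  ],
  hand=0.4,
  squeeze=60,
)

```text
clock: 4.27
eef_pos: [518.3, 291.2, 158.9]
tcp_rot: [-3.14, 0.002, 1.231]
contact_force: [-0.4, -0.1, 0.6]
opening: 0.604
```

```bash
python3 - <<'E'
from h import *
f=optics.grab_frame("wrist");cv2.imwrite("pics/w3.png",f["img"][:,:,::-1]); np.savez("w3.npz",**f)
f=optics.grab_frame("side");cv2.imwrite("pics/s3.png",f["img"][:,:,::-1])
plan([519.8,291.4,101],1.23); print(cur()[2]["opening"])
E
```

```text
inc [-0.001, 0.0011, 0.1499] [0.001, -0.0008, 0.0003] rows 1.4384052836481458
0.6020339543234041
```

View pics/w3.png

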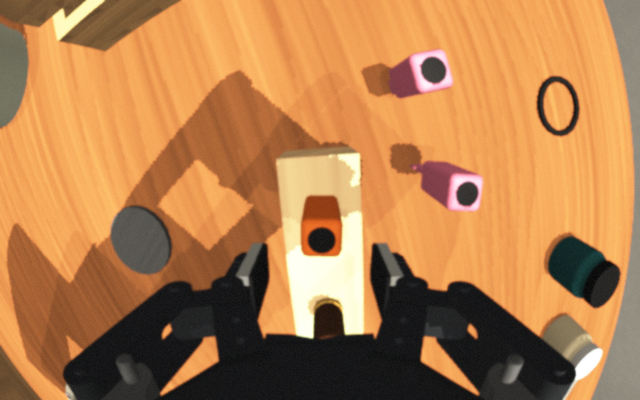

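carry_out(
  increments=[
    [[0, 0.001, 0.07, 0, 0, 0], [0, 0.001, 0.15, 0, 0, 0], [0, 0.001, 0.15, 0, 0, 0], [0, 0.001, 0.15, 0, 0, 0]],
  ],
)

```text
clock: 4.7
eef_pos: [518.7, 292.0, 100.1]
tcp_rot: [-3.141, 0.001, 1.231]
contact_force: [0.2, 0.3, 0.4]
opening: 0.603
```

carry_out(
  increments=[
    [[0, 0, 0, 0, 0, 0], [0, 0, 0, 0, 0, 0], [0, 0, 0, 0, 0, 0], [0, 0, 0, 0, 0, 0], [0, 0, 0, 0, 0, 0]],
  ],
  hand=1.0,
  squeeze=80,
)

```text
clock: 5.12
eef_pos: [520.3, 293.6, 102.1]
tcp_rot: [3.139, -0.003, 1.232]
contact_force: [-0.5, -1.7, 6.9]
opening: 0.266
```

```bash
python3 - <<'E'
from h import *
f=optics.grab_frame("side");cv2.imwrite("pics/s4.png",cv2.resize(f["img"][200:340,170:330],None,fx=4,fy=4)[:,:,::-1])
print(cur()[0],cur()[2]["tcp_rot"],cur()[2]["opening"],cur()[2]["contact_force"])
E
```

```text
[520.27381117 293.62571911 102.08571052] [ 3.13896587e+00 -2.50029024e-03  1.23212412e+00] 0.2699746793000561 [ 0.56987087 -1.71845661  7.46794777]
```

View pics/s4.png

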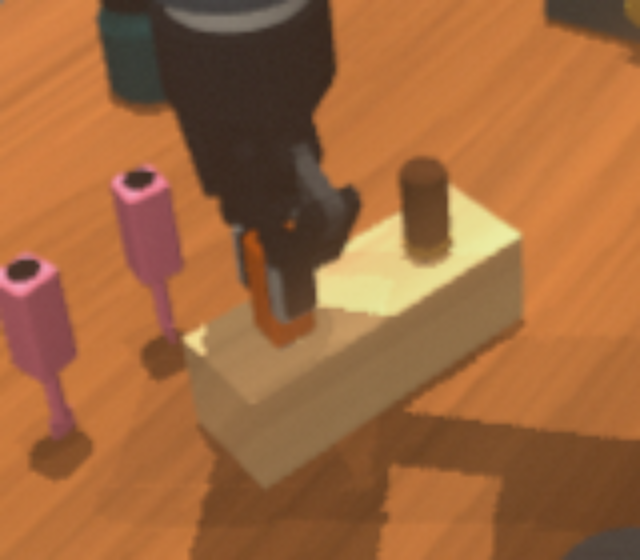

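carry_out(
  increments=[
    [[0, 0, -0.04, 0, 0, 0], [0, 0, -0.12, 0, 0, 0], [0, 0, -0.2, 0, 0, 0], [0, 0, -0.25, 0, 0, 0], [0, 0, -0.25, 0, 0, 0]],
  ],
)

```text
clock: 5.58
eef_pos: [521.6, 294.6, 205.9]
tcp_rot: [3.135, -0.007, 1.232]
contact_force: [0.7, 0.2, 0.1]
opening: 0.271
```

```bash
python3 - <<'E'
from h import *
f=optics.grab_frame("side");cv2.imwrite("pics/s5.png",cv2.resize(f["img"][140:300,170:330],None,fx=4,fy=4,interpolation=cv2.INTER_CUBIC)[:,:,::-1])
f=optics.grab_frame("wrist");cv2.imwrite("pics/w5.png",f["img"][:,:,::-1])
f=optics.grab_frame("top");cv2.imwrite("pics/t5.png",cv2.resize(f["img"][160:250,160:260],None,fx=6,fy=6)[:,:,::-1])
print(cur()[0],cur()[2]["tcp_rot"],cur()[2]["opening"],cur()[2]["contact_force"])
E
```

```text
[518.76639893 293.03675614 199.92185433] [ 3.14106647e+00 -5.74113233e-04  1.23200001e+00] 0.27369190218753925 [ 0.32489634 -0.89901122 -2.62944215]
```

View pics/s5.png

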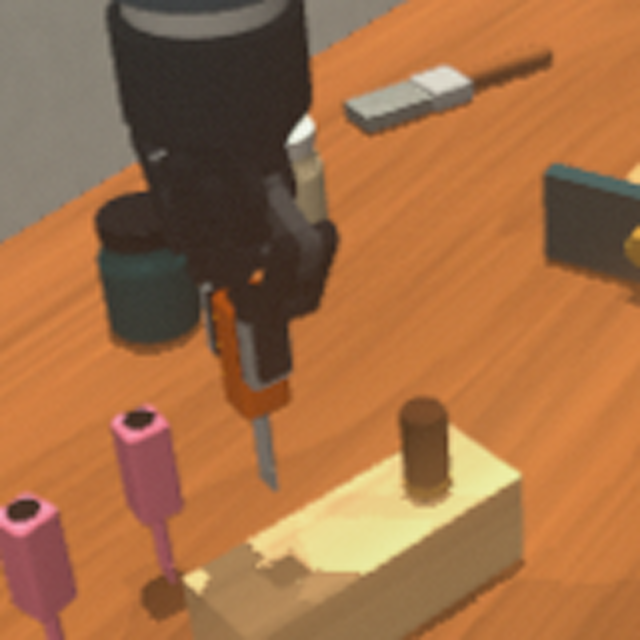

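View pics/w5.png

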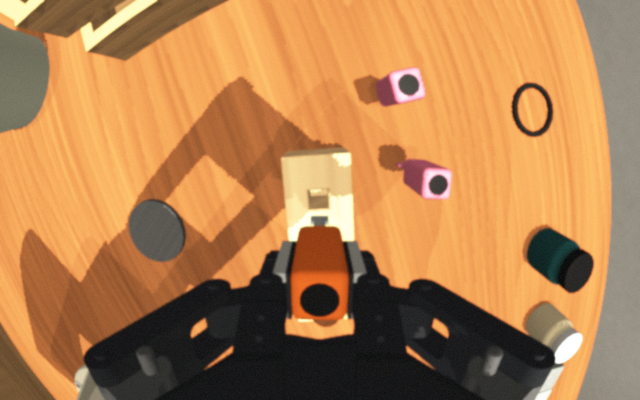

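```bash
python3 - <<'E'
from h import *
i=cv2.imread("pics/w5.png")[180:260,260:380]; cv2.imwrite("pics/w5c.png",cv2.resize(i,None,fx=6,fy=6,interpolation=cv2.INTER_CUBIC))
f=optics.grab_frame("wrist"); p,R,s=cur()
# predicted blade end if driver end at tool z = 101-8=93 ahead of TCP
for off in ([6.5,0],[-6.5,0],[0,6.5],[0,-6.5],[0,0]):
    print(off,proj(f,p+R.apply([off[0],off[1],93]),True))
E
```

```text
[6.5, 0] [318.86087863 205.37503   ]
[-6.5, 0] [318.85892469 222.46525415]
[0, 6.5] [327.82002096 213.99389297]
[0, -6.5] [309.89979948 213.98918491]
[0, 0] [318.85979832 213.99441482]
```

View pics/w5c.png

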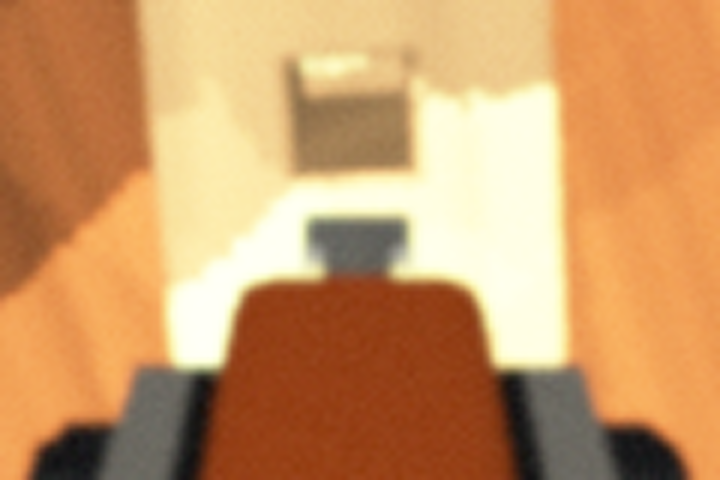

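```bash
python3 - <<'E'
from h import *
plan([530,100,245],1.35)
plan([521.4,-161,150],1.35)
E
```

```text
inc [-0.445, 0.1876, -0.1147] [-0.0006, 0.0006, -0.1127] rows 4.761275251466199
inc [-1.0674, 0.3843, 0.1231] [-0.0006, 0.0006, -0.1127] rows 10.946107240153413
```

carry_out(
  increments=[
    [[0.0, 0.03, -0.1, 0, 0, -0.113], [-0.445, 0.2, -0.115, 0, 0, -0.113], [-0.445, 0.2, -0.115, 0, 0, -0.113], [-0.445, 0.2, -0.115, 0, 0, -0.113], [-0.445, 0.2, -0.115, 0, 0, -0.113]],
  ],
)

```text
clock: 6.2
eef_pos: [533.5, 120.9, 243.5]
tcp_rot: [-3.14, 0.001, 1.351]
contact_force: [0.5, -0.8, -1.3]
opening: 0.27
```

```bash
python3 - <<'E'
from h import *
plan([521.4,-161,160],1.35)
E
```

```text
inc [-0.6943, 0.1243, 0.2092] [-0.0019, 0.001, 0.0012] rows 7.056924212854476
```

carry_out(
  increments=[
    [[-0.65, 0.115, 0.1, 0, 0, 0], [-0.65, 0.115, 0.1, 0, 0, 0], [-0.65, 0.115, 0.1, 0, 0, 0], [-0.65, 0.115, 0.1, 0, 0, 0], [-0.65, 0.115, 0.1, 0, 0, 0]],
  ],
)

```text
clock: 6.62
eef_pos: [523.9, -84.9, 212.0]
tcp_rot: [-3.139, 0.0, 1.35]
contact_force: [0.1, 1.2, -0.7]
opening: 0.272
```

```bash
python3 - <<'E'
from h import *
plan([521.4,-161,150],1.35)
E
```

```text
inc [-0.1869, 0.0357, 0.155] [-0.0021, 0.0001, 0.0004] rows 2.354063014965566
```

carry_out(
  increments=[
    [[-0.15, 0.028, 0.03, 0, 0, 0], [-0.15, 0.028, 0.1, 0, 0, 0], [-0.15, 0.028, 0.12, 0, 0, 0], [-0.15, 0.028, 0.12, 0, 0, 0], [-0.15, 0.028, 0.12, 0, 0, 0]],
  ],
)

```text
clock: 7.03
eef_pos: [522.1, -143.6, 164.4]
tcp_rot: [-3.138, -0.0, 1.35]
contact_force: [0.0, -1.2, -1.0]
opening: 0.276
```

```bash
cat > look.py <<'E'
from h import *
import sys
n=sys.argv[1]
f=optics.grab_frame("wrist");cv2.imwrite(f"pics/{n}.png",f["img"][:,:,::-1]); np.savez(n+".npz",**f)
i=f["img"][140:260,260:380]; cv2.imwrite(f"pics/{n}c.png",cv2.resize(i,None,fx=5,fy=5,interpolation=cv2.INTER_CUBIC)[:,:,::-1])
p,R,s=cur(); print(p,s["tcp_rot"],s["contact_force"],s["wrist_torque"],s["opening"],s["clock"])
print("cam px",proj(f,(521.4,-161,23.5),True),"blade px",proj(f,p+R.apply([0,0,93]),True))
E
python3 look.py w6; python3 -c "
from h import *
plan([521.4,-161,150],1.35)"
```

```text
[ 522.96072704 -143.36313022  165.41394025] [-3.14055931e+00 -3.30098498e-04  1.35078895e+00] [-0.48816056  0.60138919 -0.34020741] [-0.0567493  -0.02728592  0.00478558] 0.2710095243027033 7.0833
cam px [323.48300881 216.01154642] blade px [320.84586387 213.65163734]
inc [-0.0439, 0.0059, 0.0385] [-0.001, -0.0003, 0.0008] rows 0.5629542236609247
```

View pics/w6c.png

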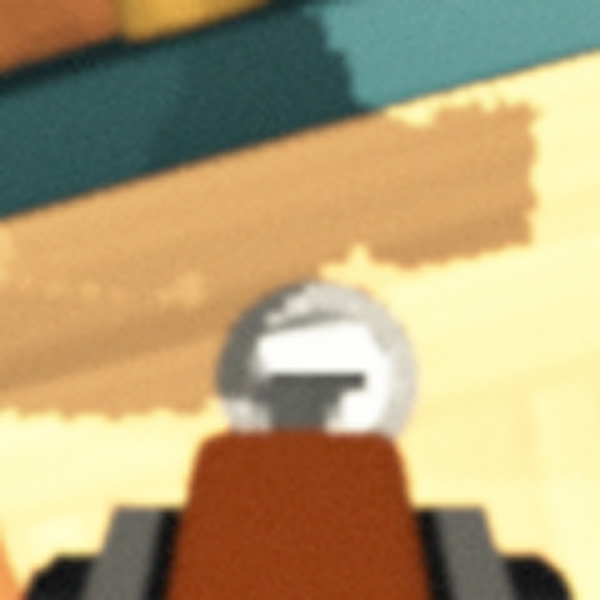

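carry_out(
  increments=[
    [[-0.07, 0.006, 0.06, 0, 0, 0], [-0.07, 0.006, 0.1, 0, 0, 0], [-0.07, 0.006, 0.1, 0, 0, 0], [-0.07, 0.006, 0.1, 0, 0, 0], [-0.07, 0.006, 0.1, 0, 0, 0]],
  ],
)

```text
clock: 7.5
eef_pos: [520.2, -171.2, 126.8]
tcp_rot: [3.14, -0.0, 1.351]
contact_force: [1.0, -0.3, -1.0]
opening: 0.27
```

```bash
python3 look.py w7; python3 -c "
from h import *
plan([521.4,-161,125],1.35)
f=optics.grab_frame('side');i=f['img'][140:240,290:410]; cv2.imwrite(f'pics/s7.png',cv2.resize(i,None,fx=6,fy=6,interpolation=cv2.INTER_CUBIC)[:,:,::-1])
"
```

```text
[ 520.30315483 -171.33723547  127.02829274] [3.13955877e+00 5.47370026e-05 1.35148249e+00] [-0.80694431 -0.05093467 -0.15291497] [-0.00998032 -0.01032637 -0.01395899] 0.2728997435539287 7.55
cam px [317.98302187 196.54127806] blade px [319.84459656 214.02913896]
inc [0.0258, -0.003, 0.0051] [0.0019, 0.0001, 0.0014] rows 0.2539878310967823
```

View pics/w7c.png

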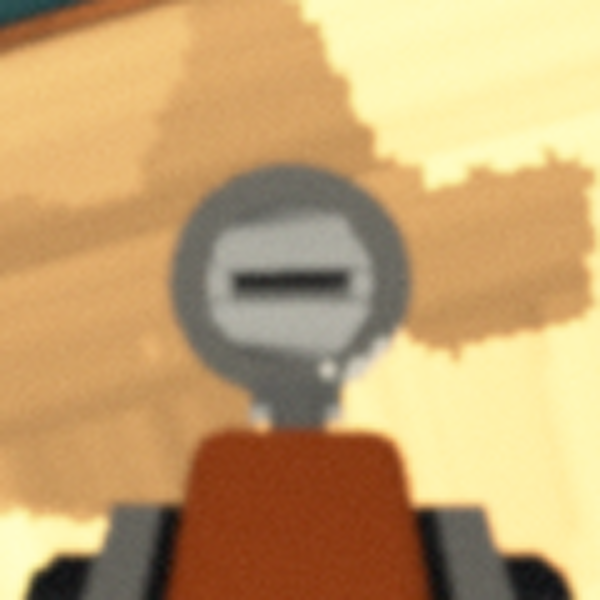

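View pics/s7.png

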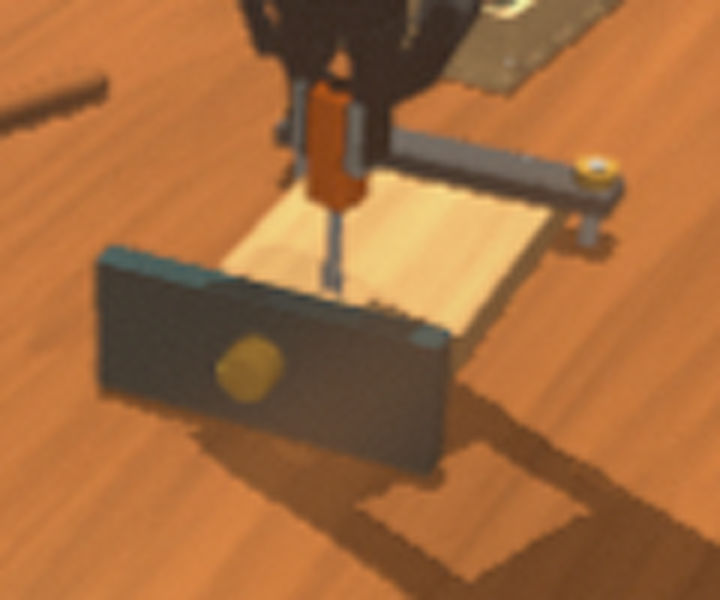

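carry_out(
  increments=[
    [[0.006, -0.003, 0.015, -0.002, 0, 0], [0.006, -0.003, 0.018, -0.002, 0, 0], [0.006, -0.003, 0.018, -0.002, 0, 0]],
  ],
)

```text
clock: 7.85
eef_pos: [518.3, -169.0, 118.1]
tcp_rot: [3.14, -0.0, 1.351]
contact_force: [-0.3, -0.3, -1.1]
opening: 0.269
```

```bash
python3 look.py w8; python3 -c "
from h import *
plan([521.4,-161,120],1.35)
f=dict(np.load('w8.npz')); i=f['img'][175:235,285:365]; cv2.imwrite('pics/w8d.png',cv2.resize(i,None,fx=9,fy=9,interpolation=cv2.INTER_CUBIC)[:,:,::-1])
p,R,s=cur()
for z in (89,91,93,95): print(z,proj(f,p+R.apply([0,0,z]),True))
for x in (-3,3): print(x,proj(f,p+R.apply([x,0,93]),True))
"
```

```text
[ 518.42474311 -169.12233412  118.25298495] [ 3.13985077e+00 -5.65508265e-05  1.35062051e+00] [-0.38656413 -0.01764603 -0.72965028] [ 0.02266736  0.0174946  -0.02727434] 0.27093884493437337 7.9
cam px [321.17936624 201.96071474] blade px [319.82841162 214.05427416]
inc [0.0214, 0.0028, -0.0044] [0.0017, -0.0001, 0.0006] rows 0.21162512702325476
89 [319.83493191 215.75529381]
91 [319.83164514 214.89747535]
93 [319.82841162 214.05427416]
95 [319.82523012 213.22533197]
-3 [319.82358613 217.99958703]
3 [319.83320996 210.07688543]
```

View pics/w8d.png

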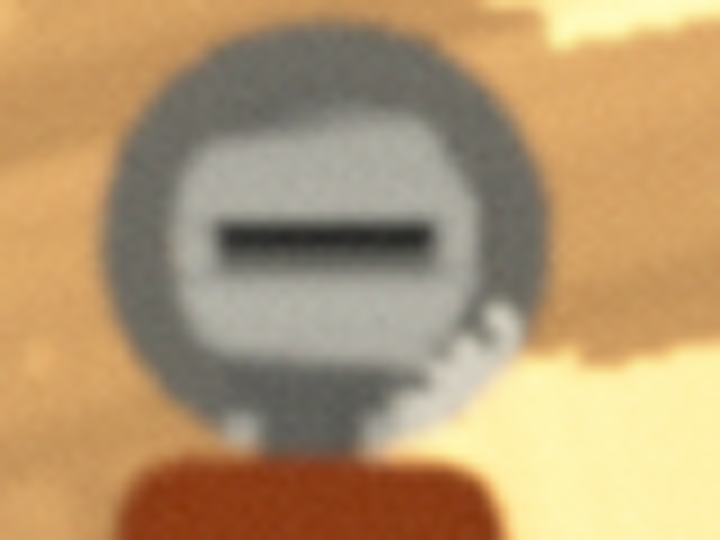

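carry_out(
  increments=[
    [[0.026, 0.003, -0.003, 0.0017, 0, 0], [0.026, 0.003, -0.003, 0.0017, 0, 0], [0.026, 0.003, -0.003, 0.0017, 0, 0], [0.026, 0.003, -0.003, 0.0017, 0, 0]],
  ],
)

```text
clock: 8.23
eef_pos: [522.2, -159.3, 119.6]
tcp_rot: [3.141, 0.0, 1.351]
contact_force: [-0.1, -1.1, -1.1]
opening: 0.272
```

```bash
python3 look.py w9; python3 -c "
from h import *
f=optics.grab_frame('top');i=f['img'][180:240,310:380]; cv2.imwrite(f'pics/t9.png',cv2.resize(i,None,fx=8,fy=8,interpolation=cv2.INTER_CUBIC)[:,:,::-1])
f=dict(np.load('w9.npz')); i=f['img'][175:235,285:365]; cv2.imwrite('pics/w9d.png',cv2.resize(i,None,fx=9,fy=9,interpolation=cv2.INTER_CUBIC)[:,:,::-1])
"
```

```text
[ 522.09610902 -159.4540502   119.5826948 ] [3.14123178e+00 6.40810501e-05 1.35057600e+00] [-0.15236593 -0.59725204 -1.03712202] [-0.02749438  0.00235146 -0.00150746] 0.27116233406088547 8.2833
cam px [318.93987697 214.8639844 ] blade px [319.4562127  213.98143252]
```

View pics/w9d.png

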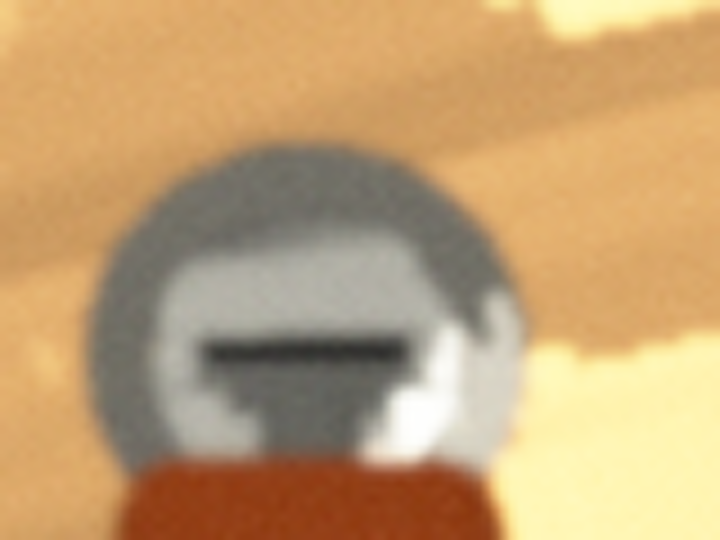

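carry_out(
  increments=[
    [[0.001, -0.001, 0.004, 0, 0, 0], [0.001, -0.001, 0.007, 0, 0, 0], [0.001, -0.001, 0.01, 0, 0, 0], [0.001, -0.001, 0.0125, 0, 0, 0]],
  ],
)

```text
clock: 8.67
eef_pos: [521.6, -159.1, 114.3]
tcp_rot: [3.142, -0.0, 1.35]
contact_force: [0.0, 0.4, -0.6]
opening: 0.271
```

```bash
python3 look.py w10
```

```text
[ 521.52555678 -159.05375108  114.16685721] [-3.14145502e+00 -1.87707484e-05  1.35017353e+00] [-0.42758941 -0.14480273 -0.96838021] [-0.00193221  0.02487647 -0.00738056] 0.2711682074833296 8.7167
cam px [319.84588563 217.25735844] blade px [319.4062285  213.71546651]
```

View pics/w10c.png

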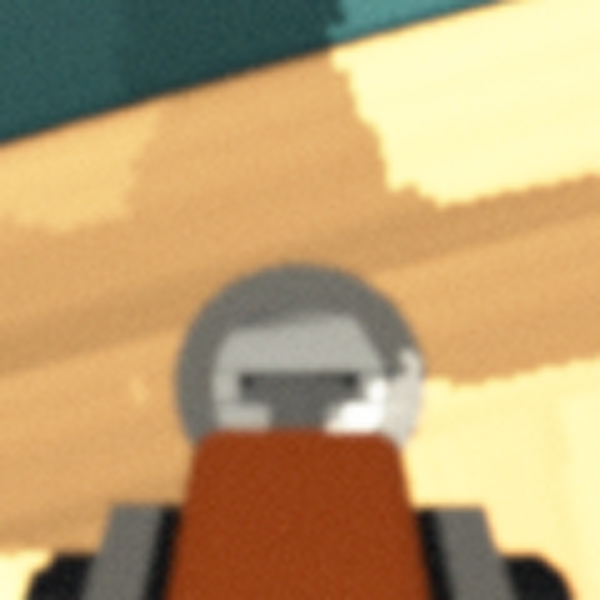

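carry_out(
  increments=[
    [[0, 0, 0.003, 0, 0, 0], [0, 0, 0.006, 0, 0, 0], [0, 0, 0.009, 0, 0, 0], [0, 0, 0.009, 0, 0, 0]],
  ],
)

```text
clock: 9.05
eef_pos: [521.6, -159.0, 110.7]
tcp_rot: [-3.142, -0.0, 1.35]
contact_force: [-0.6, 0.4, -1.7]
opening: 0.272
```

```bash
python3 look.py w11
```

```text
[ 521.63216054 -159.04637548  110.75842464] [3.14157920e+00 1.90274106e-05 1.35028093e+00] [ 0.04549135 -0.00835298 -1.21437516] [0.01556425 0.0478391  0.00564156] 0.27095452549200316 9.1
cam px [319.92288266 218.97469223] blade px [319.63693949 213.88562402]
```

View pics/w11c.png

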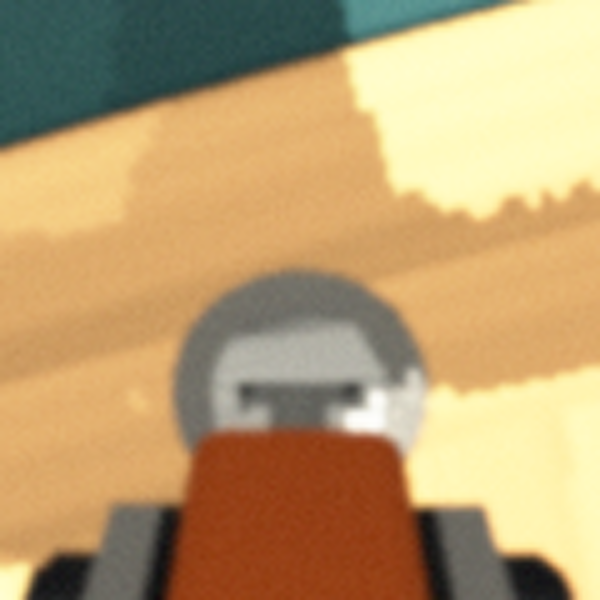

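carry_out(
  increments=[
    [[0, 0, 0.0025, 0, 0, 0.03], [0, 0, 0.0025, 0, 0, 0.06], [0, 0, 0.0025, 0, 0, 0.1], [0, 0, 0.0025, 0, 0, 0.13], [0, 0, 0.0025, 0, 0, 0.17]],
  ],
)

```text
clock: 9.52
eef_pos: [522.2, -159.2, 110.4]
tcp_rot: [3.14, -0.0, 1.171]
contact_force: [-0.5, 0.3, 2.1]
opening: 0.267
```

```bash
python3 look.py w12
```

```text
[ 522.24052683 -159.18850563  110.39696137] [ 3.14016019e+00 -1.68399304e-04  1.16754966e+00] [ 0.17136986 -0.06161081  1.89696618] [ 0.04340263 -0.04188709  0.01098038] 0.26768372694173526 9.5667
cam px [319.07281112 219.09339902] blade px [319.34862011 213.7722074 ]
```

View pics/w12c.png

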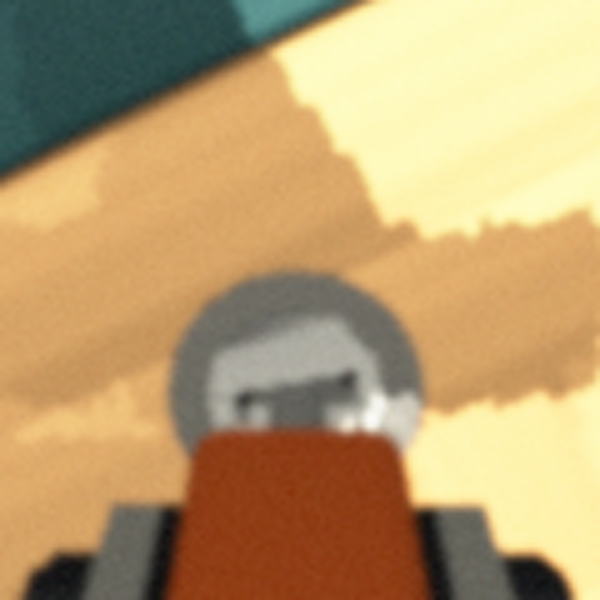

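carry_out(
  increments=[
    [[0, 0, 0, 0, 0, 0.06], [0, 0, 0, 0, 0, 0.12], [0, 0, 0, 0, 0, 0.18], [0, 0, 0, 0, 0, 0.24], [0, 0, 0, 0, 0, 0.3]],
  ],
)

```text
clock: 9.98
eef_pos: [522.4, -159.3, 110.4]
tcp_rot: [3.14, -0.001, 0.856]
contact_force: [0.4, -1.5, 1.4]
opening: 0.273
```

```bash
python3 look.py w13
```

```text
[ 522.39096585 -159.31353701  110.39055817] [ 3.13983248e+00 -6.24683265e-04  8.51808812e-01] [ 0.2897561  -0.60513098  1.34366996] [-0.2350376  -0.20979986  0.09648996] 0.2733711087402893 10.0333
cam px [319.13830044 219.05287996] blade px [318.85998602 213.77281912]
```

View pics/w13c.png

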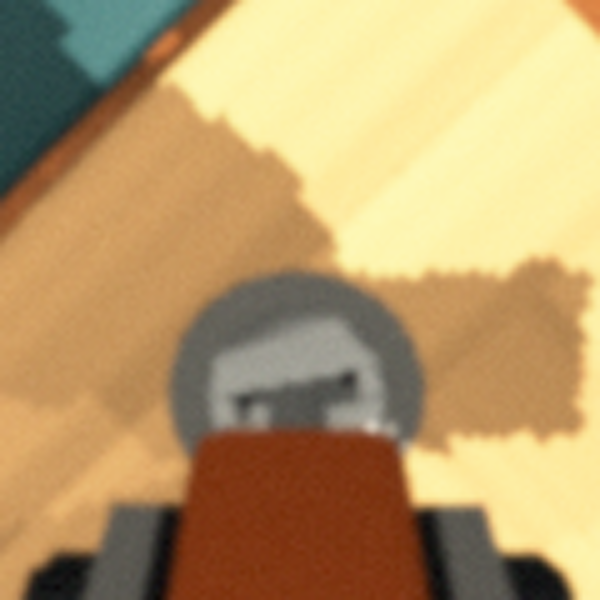

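carry_out(
  increments=[
    [[0, 0, 0, 0, 0, 0.07], [0, 0, 0, 0, 0, 0.15], [0, 0, 0, 0, 0, 0.22], [0, 0, 0, 0, 0, 0.3], [0, 0, 0, 0, 0, 0.37]],
  ],
)

```text
clock: 10.45
eef_pos: [522.6, -159.6, 110.4]
tcp_rot: [3.14, -0.001, 0.469]
contact_force: [0.9, -1.9, 1.2]
opening: 0.269
```

```bash
python3 look.py w14
```

```text
[ 522.56896509 -159.6049852   110.41205607] [ 3.13955142e+00 -1.37247812e-03  4.64491199e-01] [ 0.4074601  -1.74729183  1.15178733] [-0.60109826 -0.29941931  0.04856394] 0.2739587956049314 10.5
cam px [319.18241531 219.00601176] blade px [318.43738756 213.98025154]
```

View pics/w14c.png

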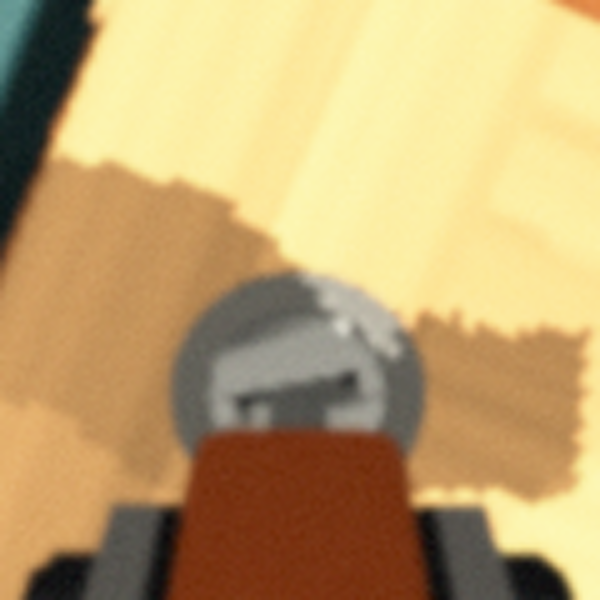

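carry_out(
  increments=[
    [[-0.0006, 0.001, 0, 0, 0, 0.07], [-0.0006, 0.001, 0, 0, 0, 0.15], [-0.0006, 0.001, 0, 0, 0, 0.22], [-0.0006, 0.001, 0, 0, 0, 0.3], [-0.0006, 0.001, 0, 0, 0, 0.37]],
  ],
)

```text
clock: 10.92
eef_pos: [522.5, -160.1, 110.4]
tcp_rot: [3.14, -0.002, 0.083]
contact_force: [1.9, -2.8, 1.7]
opening: 0.27
```

```bash
python3 look.py w15
```

```text
[ 522.53200842 -160.0832898   110.39952445] [ 3.14027483e+00 -2.01129021e-03  7.83338284e-02] [ 1.6772597  -2.42002642  2.0868262 ] [-0.7362436  -0.36653164  0.07138819] 0.2694212477595877 10.9667
cam px [319.04250569 218.82139665] blade px [318.06718294 214.34034199]
```

View pics/w15c.png

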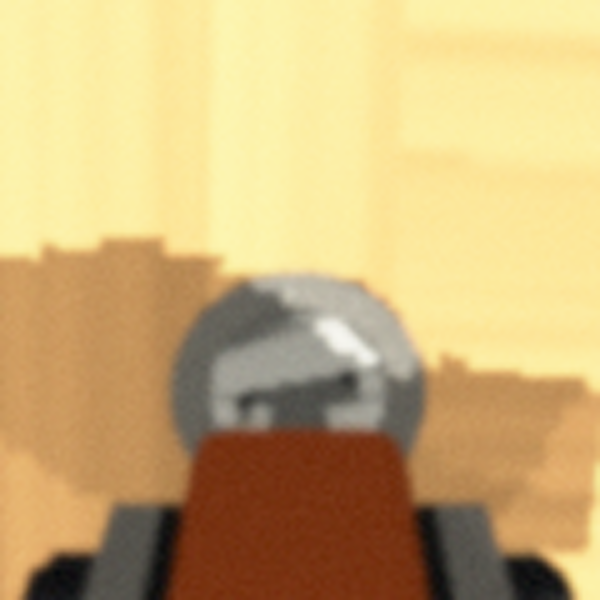

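carry_out(
  increments=[
    [[0.001, 0.002, 0, 0, 0, 0.07], [0.001, 0.002, 0, 0, 0, 0.15], [0.001, 0.002, 0, 0, 0, 0.22], [0.001, 0.002, 0, 0, 0, 0.3], [0.001, 0.002, 0, 0, 0, 0.35]],
  ],
)

```text
clock: 11.38
eef_pos: [522.5, -160.6, 110.3]
tcp_rot: [3.141, -0.001, -0.282]
contact_force: [-0.6, -2.2, 3.7]
opening: 0.269
```

```bash
python3 look.py w16
```

```text
[ 522.53171942 -160.60478911  110.34367207] [ 3.14123604e+00 -1.25202637e-03 -2.84963270e-01] [ 0.35690935 -2.55944533  3.65682986] [-0.54329948 -0.10527503  0.0637054 ] 0.2679717911555812 11.4333
cam px [318.79180267 218.9116503 ] blade px [317.87713056 214.79335521]
```

View pics/w16c.png

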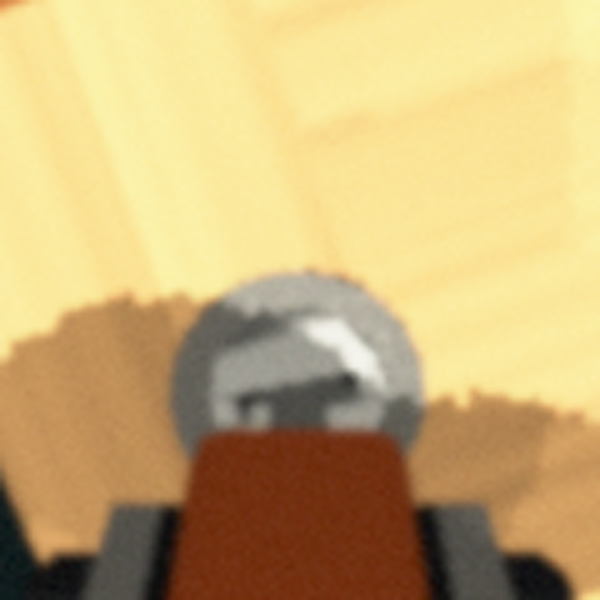

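View pics/w16.png

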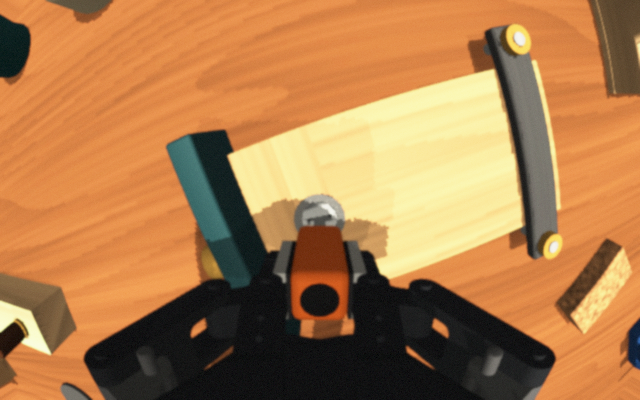

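carry_out(
  increments=[
    [[0, 0.001, 0, 0, 0, 0.03], [0, 0.001, 0, 0, 0, 0.06], [0, 0.001, 0, 0, 0, 0.09], [0, 0.001, 0, 0, 0, 0.12]],
  ],
)

```text
clock: 11.77
eef_pos: [522.4, -160.8, 110.3]
tcp_rot: [-3.142, -0.001, -0.405]
contact_force: [-0.0, -1.7, 4.0]
opening: 0.276
```

```bash
python3 look.py w17
```

```text
[ 522.43249315 -160.83227777  110.32602209] [-3.14155072e+00 -1.18028537e-03 -4.07246013e-01] [-0.43117951 -1.17942274  4.32723237] [-0.38392458 -0.09033862  0.12174174] 0.26878170251561156 11.8167
cam px [318.63991077 218.91529341] blade px [317.86690247 214.92137727]
```

View pics/w17c.png

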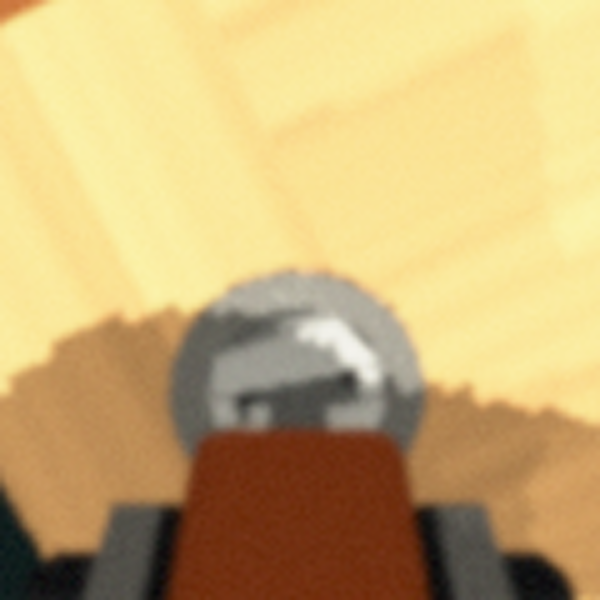

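carry_out(
  increments=[
    [[0, 0, 0, 0, 0, 0.02], [0, 0, 0, 0, 0, 0.04], [0, 0, 0, 0, 0, 0.06], [0, 0, 0, 0, 0, 0.06]],
  ],
)

```text
clock: 12.15
eef_pos: [522.4, -160.8, 110.3]
tcp_rot: [-3.142, -0.001, -0.47]
contact_force: [1.3, -1.6, 6.4]
opening: 0.275
```

```bash
python3 look.py w18;  python3 -c "
from h import *
f=optics.grab_frame('top');i=f['img'][170:250,310:420]; cv2.imwrite(f'pics/t18.png',cv2.resize(i,None,fx=7,fy=7,interpolation=cv2.INTER_CUBIC)[:,:,::-1])
"
```

```text
[ 522.37886344 -160.84966723  110.28901296] [-3.14151461e+00 -1.11704287e-03 -4.69181732e-01] [ 0.16341967 -1.83019458  5.04269043] [-0.42999707  0.00118176  0.07736526] 0.27039315249685425 12.2
cam px [318.64619917 218.93292768] blade px [317.84477086 215.03373191]
```

View pics/w18c.png

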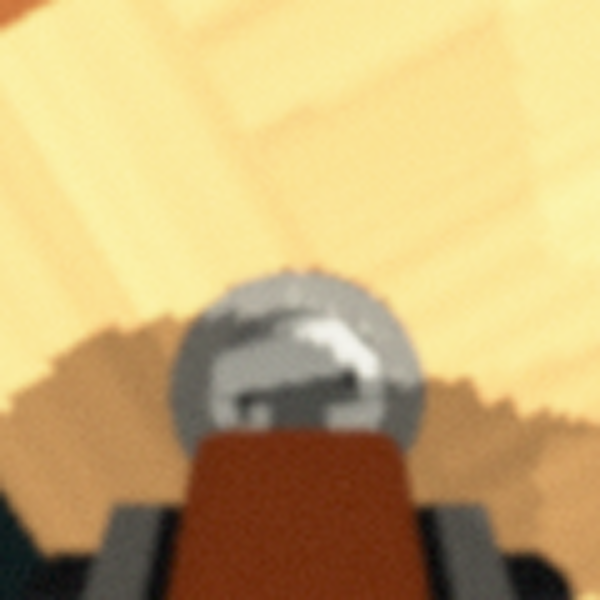

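View pics/w18.png

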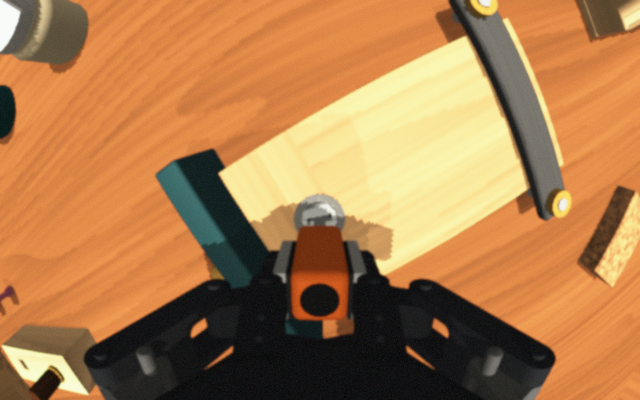

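carry_out(
  increments=[
    [[0, 0, -0.0005, 0, 0, 0.02], [0, 0, -0.0005, 0, 0, 0.04], [0, 0, -0.0005, 0, 0, 0.05], [0, 0, -0.0005, 0, 0, 0.05]],
  ],
)

```text
clock: 12.58
eef_pos: [522.3, -160.8, 110.3]
tcp_rot: [-3.141, -0.001, -0.524]
contact_force: [1.0, -2.7, 5.9]
opening: 0.274
```

```bash
python3 look.py w19; python3 - <<'E'
from h import *
for k in range(4):
    optics.grab_frame("wrist"); s=sense(); print(s["wrist_torque"],s["contact_force"],s["tcp_rot"][2])
E
```

```text
[ 522.31296243 -160.84176663  110.32404664] [-3.14151944e+00 -9.50269026e-04 -5.23574443e-01] [ 1.3560877  -2.64728545  5.65790142] [-0.59560695 -0.16414025  0.13082214] 0.27060527857032624 12.6333
cam px [318.67779075 218.82016032] blade px [317.85328812 215.08070982]
[-0.62453767 -0.13400894  0.15264917] [ 0.72201151 -2.34851245  4.88650685] -0.5233307419671493
[-0.66306058 -0.16632825  0.15778275] [ 0.07300936 -2.46056352  4.39670625] -0.5233468074821312
[-0.64504534 -0.17091553  0.19998491] [ 0.19857294 -2.72440519  4.88029758] -0.5233282858217381
[-0.71830855 -0.17194632  0.18412863] [ 0.55440057 -3.63957795  5.29833016] -0.5233485266393139
```

View pics/w19c.png

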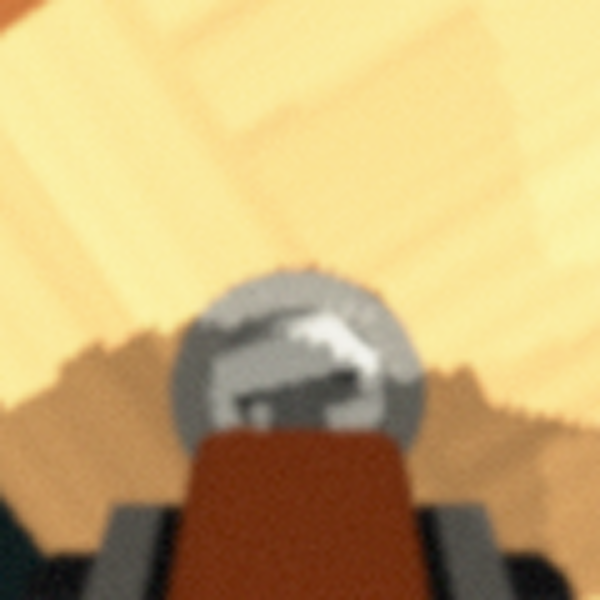

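carry_out(
  increments=[
    [[0, 0.001, 0, 0, 0, 0.01], [0, 0.001, 0, 0, 0, 0.02], [0, 0.001, 0, 0, 0, 0.02]],
  ],
)

```text
clock: 13.08
eef_pos: [522.2, -161.0, 110.3]
tcp_rot: [-3.141, -0.001, -0.545]
contact_force: [1.9, -2.4, 5.3]
opening: 0.271
```

```bash
python3 - <<'E'
from h import *
for k in range(5):
    f=optics.grab_frame("wrist" if k else "top"); s=sense(); print(s["wrist_torque"],s["contact_force"],s["tcp_rot"][2])
    if k==0:
        i=f['img'][170:250,310:420]; cv2.imwrite('pics/t20.png',cv2.resize(i,None,fx=7,fy=7,interpolation=cv2.INTER_CUBIC)[:,:,::-1])
E
```

```text
[-0.32844033 -0.33081535  0.1860091 ] [ 1.16574797 -1.14260624  5.63458324] -0.5447525344751805
[-0.34208903 -0.33161779  0.19602854] [ 1.16909551 -0.94952918  5.2594809 ] -0.5446196320552228
[-0.32352155 -0.32685469  0.21075637] [ 1.47593336 -0.87378962  4.96536411] -0.5445947929915127
[-0.35993735 -0.28144425  0.21401097] [ 1.20906941 -1.70769308  5.76381602] -0.544565938453466
[-0.30696783 -0.29026553  0.22649528] [ 1.0615531  -1.444057    3.90433219] -0.544577871342856
```

View pics/t20.png

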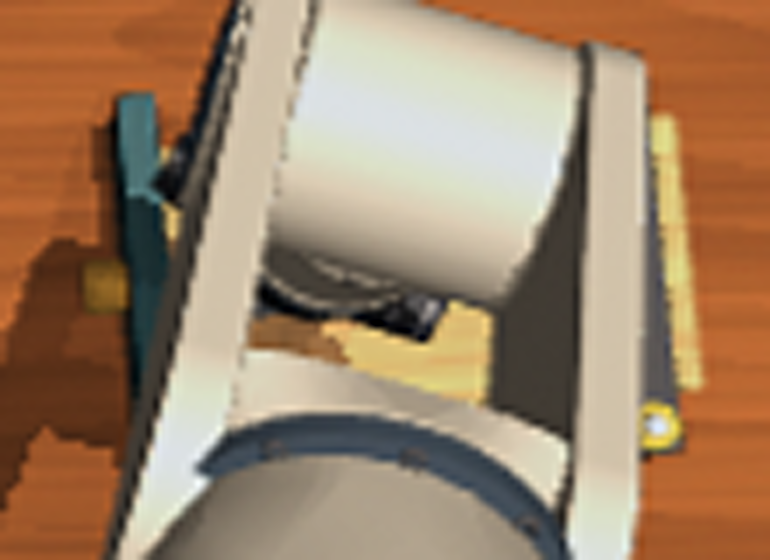

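carry_out(
  increments=[
    [[0, 0, 0, 0, 0, -0.05], [0, 0, 0, 0, 0, -0.12], [0, 0, -0.02, 0, 0, -0.12], [0, 0, -0.06, 0, 0, -0.12], [0, 0, -0.1, 0, 0, -0.12]],
  ],
)

```text
clock: 13.75
eef_pos: [520.3, -160.3, 149.7]
tcp_rot: [3.142, 0.004, -0.422]
contact_force: [0.3, -0.2, -1.0]
opening: 0.268
```

```bash
python3 look.py w21; python3 -c "
from h import *
plan([521,-166,230],-0.4)
f=optics.grab_frame('side');cv2.imwrite('pics/s21.png',cv2.resize(f['img'][130:240,270:420],None,fx=5,fy=5,interpolation=cv2.INTER_CUBIC)[:,:,::-1])
"
```

```text
[ 522.08474656 -160.80652101  153.01366129] [-3.14103407e+00 -6.46330002e-04 -4.21845639e-01] [ 0.82822235 -0.19866887  1.2490204 ] [-0.00967438 -0.04824754  0.04030806] 0.2663340367696954 13.8
cam px [318.22718717 200.5454502 ] blade px [317.40080142 213.25410273]
inc [0.003, 0.0128, -0.1925] [-0.0005, -0.0006, -0.0209] rows 1.8505740922988876
```

View pics/w21.png

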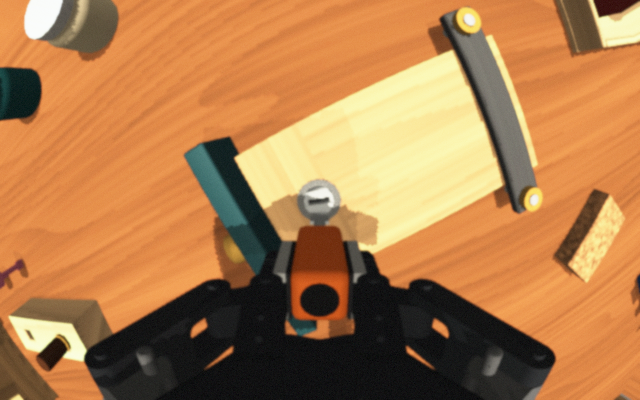

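View pics/s21.png

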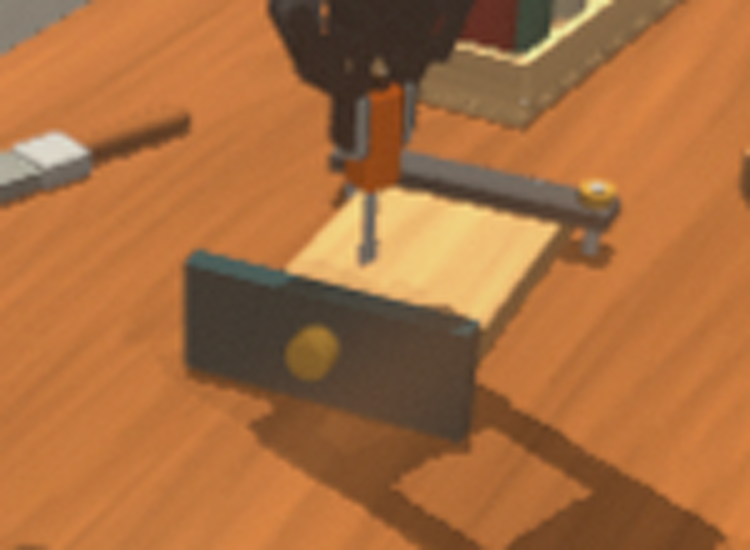

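```bash
python3 - <<'E'
from h import *
f=dict(np.load("w21.npz"))
i=f['img'][175:235,285:365]; cv2.imwrite('pics/w21d.png',cv2.resize(i,None,fx=9,fy=9,interpolation=cv2.INTER_CUBIC)[:,:,::-1])
i=f['img'][120:240,180:300]; cv2.imwrite('pics/w21e.png',cv2.resize(i,None,fx=5,fy=5,interpolation=cv2.INTER_CUBIC)[:,:,::-1])
E
```

```text
(no output)
```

View pics/w21d.png

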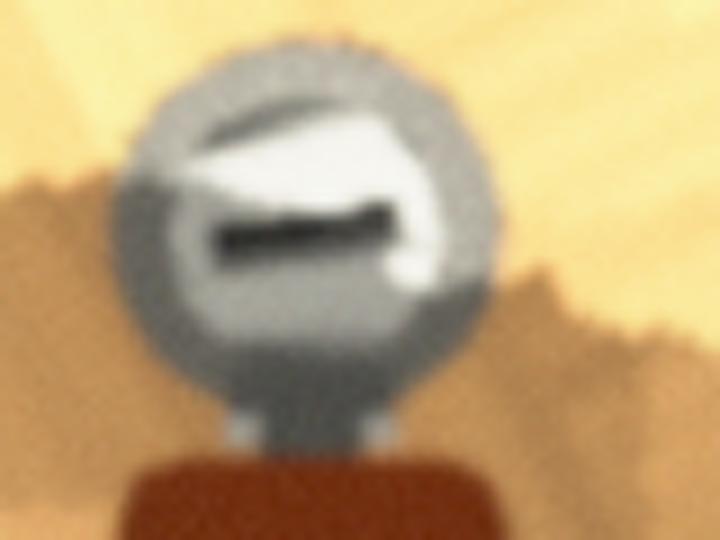

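View pics/w21e.png

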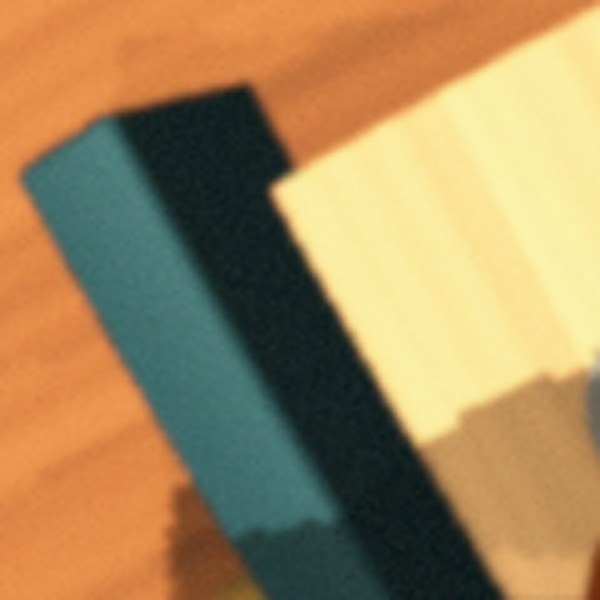

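```bash
python3 - <<'E'
from h import *
f=dict(np.load("w21.npz"))
c=lambda x,y:(285+x/9,175+y/9)
a,b=[atz(f,*c(*p),23.5,True) for p in [(215,242),(395,214)]]; d=a-b;print("slot ang",np.arctan2(d[1],d[0]),np.arctan2(-d[1],-d[0]),np.linalg.norm(d))
e=lambda x,y:(180+x/5,120+y/5)
# front face top edge at z=70 and board end at z=22
A,B=[atz(f,*e(*p),70,True) for p in [(110,120),(385,595)]]
C,D=[atz(f,*e(*p),22,True) for p in [(272,185),(500,598)]]
print(A,B,C,D); t=(D-C)[:2]/np.linalg.norm((D-C)[:2]); print("board end ang",np.arctan2(t[1],t[0]),np.pi)
n=np.array([-t[1],t[0]]); print("gap",(A-C)[:2]@n,(B-C)[:2]@n)
# same with initial
f=dict(np.load("w1.npz"))
E
```

```text
slot ang 1.3088809392511274 -1.8327117143386658 16.70136605783595
[ 601.21877759 -110.9926225    70.        ] [ 525.00570573 -115.33443578   70.        ] [ 583.25846831 -113.1110964    22.        ] [ 502.57543539 -116.11980825   22.        ]
board end ang -3.104319409353828 3.141592653589793
gap -1.4477184777671048 0.0510284032322213
```

carry_out(
  increments=[
    [[0.0, 0, -0.1, 0, 0, -0.1], [0, 0, -0.2, 0, 0, -0.22], [0.0, -0.1, -0.23, 0, 0, -0.34], [0.0, -0.2, -0.23, 0, 0, -0.45], [0, -0.3, -0.23, 0, 0, -0.57]],
  ],
)

```text
clock: 14.27
eef_pos: [570.9, -50.5, 242.8]
tcp_rot: [3.142, -0.001, 0.179]
contact_force: [0.2, -0.1, -1.4]
opening: 0.268
```

```bash
python3 -c "
from h import *
print(cur()[0])
plan([535,100,245],0.8)
"
```

```text
[570.86771057 -50.46066298 242.81995031]
inc [-0.0213, -0.3861, -0.0055] [0.0004, -0.0011, -0.5932] rows 4.971223558388872
```

carry_out(
  increments=[
    [[-0.02, -0.1, 0, 0, 0, -0.12], [-0.02, -0.2, 0, 0, 0, -0.24], [-0.02, -0.3, 0, 0, 0, -0.36], [-0.02, -0.37, 0, 0, 0, -0.48], [-0.02, -0.37, 0, 0, 0, -0.6]],
  ],
)

```text
clock: 14.68
eef_pos: [534.7, 97.4, 241.0]
tcp_rot: [-3.139, 0.001, 0.809]
contact_force: [-0.1, 0.3, -1.4]
opening: 0.269
```

```bash
python3 -c "
from h import *
print(cur()[0])
plan([516,279,210],1.23)
"
```

```text
[534.65132589  97.3807054  240.96593589]
inc [0.2966, -0.3468, 0.0782] [-0.003, 0.0001, -0.4016] rows 4.440812511010307
```

carry_out(
  increments=[
    [[0.29, -0.34, 0, 0, 0, -0.12], [0.29, -0.34, 0, 0, 0, -0.24], [0.29, -0.34, 0, 0, 0, -0.36], [0.29, -0.34, 0, 0, 0, -0.4], [0.29, -0.34, 0, 0, 0, -0.4]],
  ],
)

```text
clock: 15.1
eef_pos: [518.2, 275.4, 241.1]
tcp_rot: [-3.14, -0.001, 1.224]
contact_force: [0.8, -0.2, -1.8]
opening: 0.273
```

```bash
python3 -c "
from h import *
print(cur()[0])
plan([516,279,180],1.23)
"
```

```text
[518.1617118  275.43975873 241.06914916]
inc [0.0064, -0.0078, 0.1527] [-0.0018, -0.0007, -0.0055] rows 1.4678902315843498
```

carry_out(
  increments=[
    [[0.005, 0, 0.08, 0, 0, -0.006], [0.005, 0, 0.15, 0, 0, -0.006], [0.005, 0, 0.15, 0, 0, -0.006], [0.005, 0, 0.15, 0, 0, -0.006]],
  ],
)

```text
clock: 15.43
eef_pos: [518.9, 271.7, 180.4]
tcp_rot: [-3.138, 0.004, 1.226]
contact_force: [-0.0, -0.4, -1.1]
opening: 0.274
```

```bash
python3 look.py w22; python3 -c "
from h import *
plan([519.8,293,180],1.23)
f=dict(np.load('w22.npz'));print(proj(f,(520,291.7,58),True))
i=f['img'][145:235,265:375]; cv2.imwrite('pics/w22d.png',cv2.resize(i,None,fx=7,fy=7,interpolation=cv2.INTER_CUBIC)[:,:,::-1])
"
```

```text
[520.1097875  272.17658815 182.03608813] [-3.14058184e+00  1.35326931e-03  1.22555609e+00] [ 0.44781451  0.40853813 -0.48676391] [ 0.07275779 -0.03960052  0.01903847] 0.26938415078334566 15.4833
cam px [409.94657371 434.88151228] blade px [321.15710189 213.03459933]
inc [0.0487, -0.0183, 0.005] [-0.001, 0.0013, -0.0042] rows 0.5017988358559723
[312.82102565 179.15988663]
```

View pics/w22d.png

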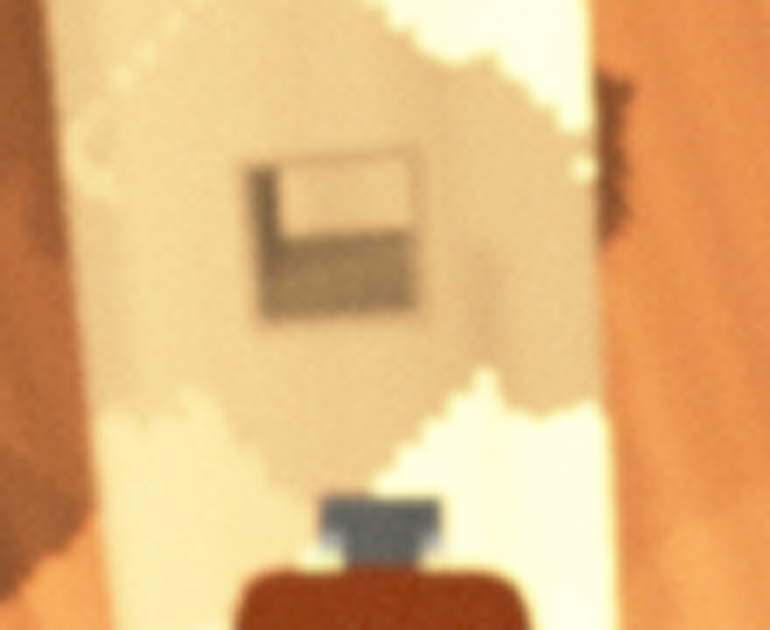

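carry_out(
  increments=[
    [[0.049, -0.014, 0.02, 0, 0, -0.03], [0.049, -0.014, 0.04, 0, 0, -0.03], [0.049, -0.014, 0.055, 0, 0, -0.03], [0.049, -0.014, 0.055, 0, 0, -0.03], [0.049, -0.014, 0.055, 0, 0, -0.03]],
  ],
)

```text
clock: 15.9
eef_pos: [521.8, 292.5, 160.6]
tcp_rot: [3.141, 0.0, 1.257]
contact_force: [0.4, 0.1, -0.1]
opening: 0.27
```

```bash
python3 look.py w23; python3 -c "
from h import *
plan([520.5,293.1,159],1.25)
f=dict(np.load('w23.npz'));print(proj(f,(520,291.7,58),True))
i=f['img'][165:235,275:365]; cv2.imwrite('pics/w23d.png',cv2.resize(i,None,fx=8,fy=8,interpolation=cv2.INTER_CUBIC)[:,:,::-1])
"
```

```text
[521.98187527 292.59312141 160.73885076] [ 3.14099773e+00 -2.34048466e-04  1.25747263e+00] [ 0.01613546 -0.46993734 -0.16110262] [-0.01371031 -0.03192177 -0.05019961] 0.273377476453126 15.95
cam px [403.59284112 452.50174585] blade px [319.61522248 213.54704388]
inc [0.0001, -0.0039, 0.0043] [0.0006, -0.0002, 0.0071] rows 0.060015429131955934
[317.38772668 211.53704543]
```

View pics/w23d.png

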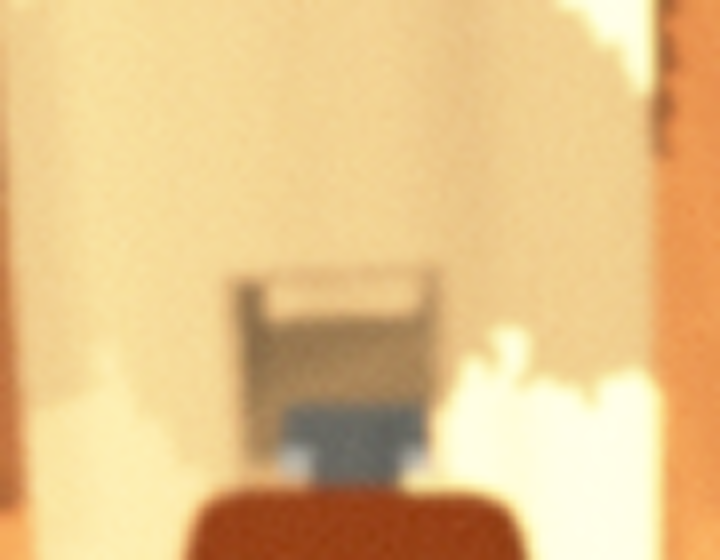

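carry_out(
  increments=[
    [[0, -0.0043, 0.0, 0, 0, 0], [0, -0.0043, 0.01, 0, 0, 0], [0, -0.0043, 0.025, 0, 0, 0], [0, -0.0043, 0.045, 0, 0, 0], [0, -0.0043, 0.06, 0, 0, 0]],
  ],
)

```text
clock: 16.37
eef_pos: [519.8, 293.3, 135.0]
tcp_rot: [-3.141, 0.0, 1.258]
contact_force: [0.1, -0.6, -0.9]
opening: 0.272
```

```bash
python3 look.py w24; python3 -c "
from h import *
plan([520.2,293.1,102.5],1.25)
"
```

```text
[519.20648084 293.01325285 133.82299961] [-3.14016596e+00  1.85248707e-03  1.25830291e+00] [-0.3201116  -0.17521242 -2.08979612] [0.00597137 0.06295105 0.00801725] 0.27201417658770694 16.4167
cam px [407.30963118 464.60160588] blade px [318.58219618 214.11708947]
inc [0.0011, 0.0024, 0.0783] [-0.0014, 0.0018, 0.0079] rows 0.7515317071639792
```

View pics/w24c.png

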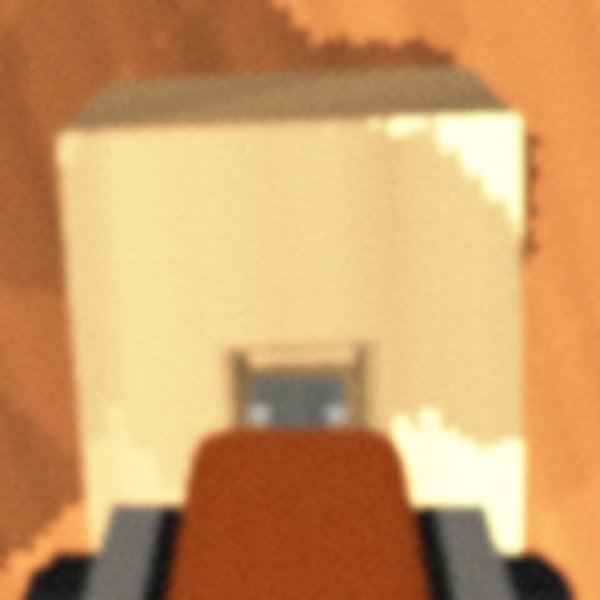

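carry_out(
  increments=[
    [[0, 0.001, 0.02, 0, 0, 0], [0, 0.001, 0.04, 0, 0, 0], [0, 0.001, 0.058, 0, 0, 0], [0, 0.001, 0.068, 0, 0, 0], [0, 0.001, 0.074, 0, 0, 0]],
  ],
)

```text
clock: 16.83
eef_pos: [520.1, 293.2, 105.5]
tcp_rot: [-3.141, 0.001, 1.258]
contact_force: [0.2, -0.9, -2.0]
opening: 0.272
```

```bash
python3 look.py w25; python3 -c "
from h import *
plan([520.2,293.1,102],1.25)
f=optics.grab_frame('side');cv2.imwrite('pics/s25.png',cv2.resize(f['img'][200:340,170:330],None,fx=4,fy=4)[:,:,::-1])
"
```

```text
[520.14942546 293.22828587 105.43071374] [-3.14101831e+00  9.00754498e-04  1.25832531e+00] [ 0.15230569 -0.31983381 -1.16765207] [-0.01228223  0.03765311  0.00574422] 0.26700979302384537 16.8833
cam px [410.31231771 479.25367282] blade px [319.43606662 213.75663594]
inc [-0.0003, 0.0002, 0.0086] [-0.0005, 0.0009, 0.0079] rows 0.08233774386077734
```

View pics/s25.png

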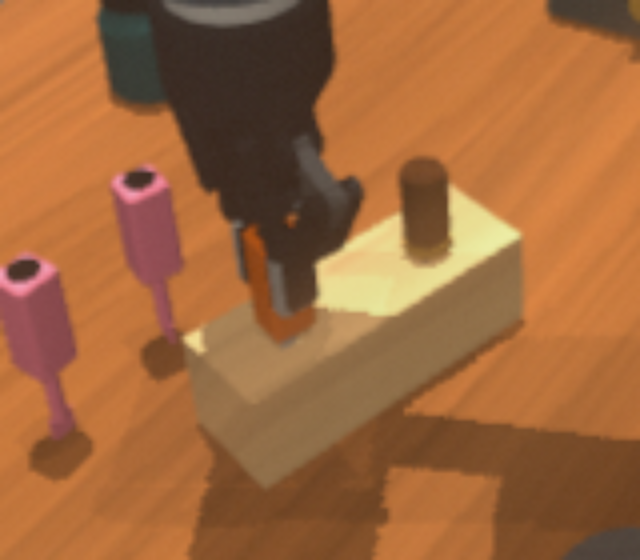

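Nearly down; lower 3 mm more.

carry_out(
  increments=[
    [[0, 0, 0.003, 0, 0, 0], [0, 0, 0.006, 0, 0, 0], [0, 0, 0.0085, 0, 0, 0], [0, 0, 0.0085, 0, 0, 0]],
  ],
)

```text
clock: 17.27
eef_pos: [520.6, 293.4, 103.1]
tcp_rot: [3.141, -0.0, 1.258]
contact_force: [1.0, -0.4, -0.8]
opening: 0.271
```

carry_out(
  increments=[
    [[0, 0, 0.002, 0, 0, 0], [0, 0, 0.002, 0, 0, 0], [0, 0, 0.002, 0, 0, 0]],
  ],
)

```text
clock: 17.52
eef_pos: [520.6, 293.5, 102.4]
tcp_rot: [3.141, -0.0, 1.258]
contact_force: [0.2, -1.0, -2.4]
opening: 0.275
```

```bash
python3 look.py w26
```

```text
[520.5561805  293.46216501 102.35752341] [ 3.14123395e+00 -9.47451356e-05  1.25836966e+00] [-0.07778454 -0.13963383 -2.19011734] [-0.03071407 -0.01188864 -0.00571608] 0.26980264151380423 17.5667
cam px [410.39083978 481.11581937] blade px [319.4333851  213.75257497]
```

carry_out(
  increments=[
    [[0, 0, 0, 0, 0, 0], [0, 0, 0, 0, 0, 0], [0, 0, 0, 0, 0, 0], [0, 0, 0, 0, 0, 0], [0, 0, 0, 0, 0, 0]],
  ],
  hand=0.4,
)

```text
clock: 17.98
eef_pos: [520.6, 293.5, 102.4]
tcp_rot: [3.141, -0.0, 1.258]
contact_force: [0.0, 0.7, 0.6]
opening: 0.601
```

carry_out(
  increments=[
    [[0, 0, -0.03, 0, 0, 0], [0, 0, -0.09, 0, 0, 0], [0, 0, -0.17, 0, 0, 0], [0, 0, -0.25, 0, 0, 0], [-0.1, 0, -0.35, 0, 0, 0]],
  ],
)

```text
clock: 18.4
eef_pos: [513.1, 268.5, 234.8]
tcp_rot: [3.139, -0.004, 1.26]
contact_force: [0.7, -0.1, 0.7]
opening: 0.598
```

```bash
python3 look.py w27; python3 -c "
from h import *
for n in ('side','top'):
    f=optics.grab_frame(n);cv2.imwrite(f'pics/{n}27.png',f['img'][:,:,::-1])
    if n=='side': cv2.imwrite('pics/s27.png',cv2.resize(f['img'][200:340,170:330],None,fx=4,fy=4)[:,:,::-1])
    for o in ('driver','bradawl','jar_teal','jar_cream','tin_lid','sanding_block'): print(o,n,[(np.round(d['point']).tolist(),round(d['confidence'],2)) for d in nets.tip_of(o,n)][:3])
"
```

```text
[512.3953903  263.38177905 239.86386108] [ 3.13571675 -0.00339906  1.25979453] [ 0.38614243 -3.17283338  3.86942819] [-0.13377024 -0.07170316  0.04416642] 0.6022528018805489 18.45
cam px [398.14809766 412.99807277] blade px [321.08610324 222.68155719]
driver side [([613.0, 364.0, 3.0], 0.9), ([610.0, 285.0, -1.0], 0.79)]
bradawl side []
jar_teal side [([789.0, 109.0, -4.0], 0.63)]
jar_cream side [([786.0, -22.0, 0.0], 0.62)]
tin_lid side [([312.0, 311.0, -2.0], 0.66), ([786.0, -19.0, -1.0], 0.42)]
sanding_block side [([343.0, -446.0, -3.0], 0.9)]
driver top [([517.0, 294.0, 8.0], 0.6), ([612.0, 287.0, 4.0], 0.46)]
bradawl top [([495.0, 203.0, 58.0], 0.71)]
jar_teal top [([786.0, 109.0, -1.0], 0.8)]
jar_cream top [([784.0, -26.0, -0.0], 0.77)]
tin_lid top [([314.0, 308.0, -2.0], 0.36), ([344.0, -450.0, -4.0], 0.31)]
sanding_block top [([342.0, -449.0, 3.0], 0.85)]
```

View pics/w27.png

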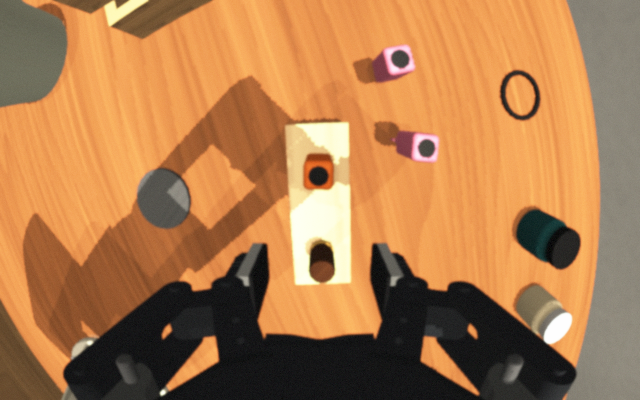

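View pics/s27.png

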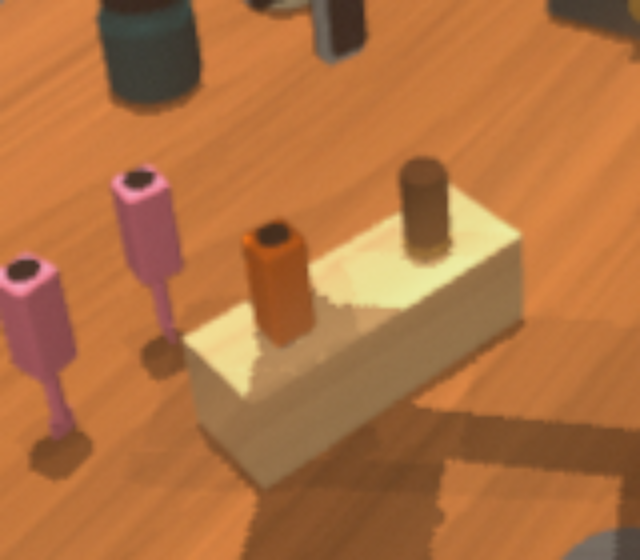

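View pics/top27.png

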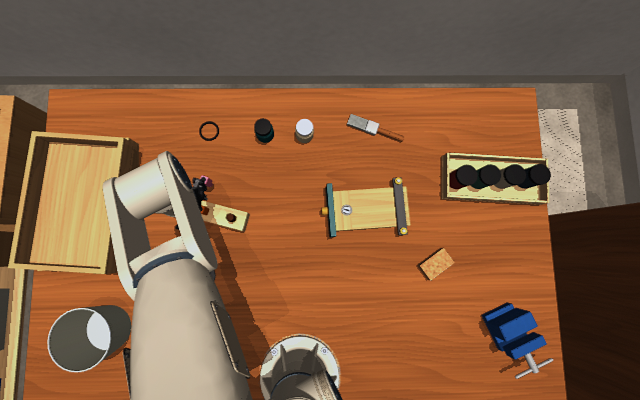

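```bash
python3 - <<'E'
from h import *
a=cv2.imread("pics/top0.png")[175:245,315:375]; b=cv2.imread("pics/top27.png")[175:245,315:375]
cv2.imwrite("pics/cmp.png",cv2.resize(np.hstack([a,b]),None,fx=6,fy=6,interpolation=cv2.INTER_CUBIC))
E
```

```text
(no output)
```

View pics/cmp.png

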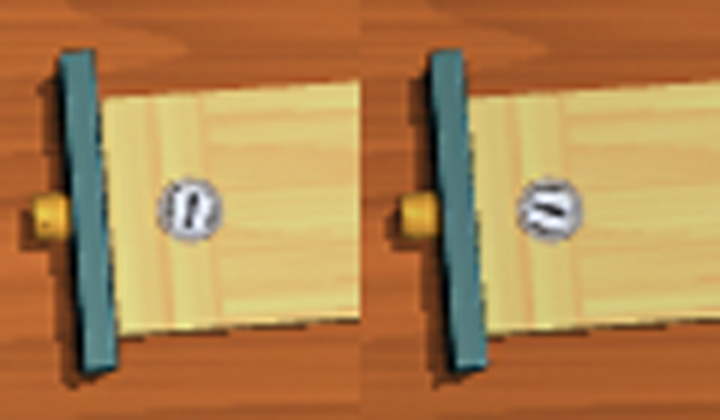

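```bash
python3 -c "
from h import *
print(sense()['contact_force'],np.abs(sense()['qvel']).max())
r.sign_off()"
```

```text
[ 0.65180681  1.12486557 -0.07301576] 0.005477583565450571
the job is handed in; nothing more can be done
```

I took the orange driver from the stand, seated its blade in the cam slot and turned the cam clockwise to its stop. I then put the driver back blade down in the hole it came from, let go, and handed the job in at about 19 s.

**Cam:**
- The slot ended at about -1.83 rad in the world, against about -1.84 rad expected at the stop.
- The wrist torque rose from about 0.08 to 0.2 N m at the end, which fits the stop.
- The measured press was never more than about 6 N.

**Gap:** It looks shut in the top and wrist pictures. My two readings from the wrist picture came out at -1.4 mm and +0.05 mm, so they cannot prove the gap is under 0.4 mm. I rely on the slot angle, the torque rise and the pictures for that.

**Driver:** It stands upright with its handle resting on the stand. In the side picture the networks reported only the pink look-alikes; in the top picture they found the driver within about 4 mm of the hole.

**Other things:** The jars, tin lid and sanding block read within a few mm of where they started. The bradawl was missed in the side picture. In the top picture it read at its hole, as at the start.

The blade sat about 2 mm off the nominal tool axis, so I corrected for it from the wrist picture both at the slot and at the hole.

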